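# Make up two baking kits

### The arm

A 6-joint arm with a two-finger parallel gripper is mounted at the origin on the work surface. World frame = base frame: x ahead of the robot, y to its left, z up, the work surface at z = 0. Lengths are in m, angles in rad, forces in N, time in s.
With the tool pointing down it reaches from about 0.425 to 0.95 m from the base axis. Payload 3.5 kg.
Tool frame: the origin (TCP) lies midway between the tips of the shut fingers; the grasp point (between the pads) lies 19 mm behind it; z points along the fingers, y is the line along which they close (so a half turn about z gives the same grasp; the last joint's range is limited). The gripper opens to 85 mm and grips with 20 to 120 N. Pads are 22 mm wide; open, the fingers measure 114 mm over their backs; the gripper's body (76 mm by 85 mm) begins 54 mm behind the grasp point. The pads swing forward as they close: fully open they stand 13 mm farther back than shut.
Start: joints at [-1.487, 0.286, 1.577, -0, 1.279, -0.15], TCP at [0.156, -0.657, 0.231] pointing down, gripper open.
Joint ranges: [-2.77, 2.77], [-0.9, 2.22], [0.21, 2.48], [-1.53, 4.67], [0.24, 2.81], [-2.84, 2.84]. Speed limits (rad/s): [2.79, 2.79, 3.14, 3.14, 3.14, 3.14].

### API

Orientations are given as a unit quaternion [x, y, z, w].
In Python, from plant import ctrl gives the robot as it stands.
- The arm moves only by the tool move_arm, never from a script. Its argument "plan" is a list of rows, each an object of numbers: "x", "y", "z": the shift along the tool's x, y, z in m; "yaw": the turn about the tool's z in rad; "fingers": the closure, from 0 (fully open) to 1 (shut). In form: [{"x": .., "y": .., "z": .., "yaw": .., "fingers": ..}, ...]. A call has 1 to 5 rows; each row is the pose to reach, as a shift and turn from the pose commanded when the call began, along the tool's axes at that moment; what a row does not reach only later rows make up. A row lasts 1/10 s, in which the tool goes at most 50 mm and 8.59 degrees, less where a joint would pass 70% of its speed; a pose out of reach is approached as far as the arm can. A call with a gripper value outside its range is refused whole. The fingers move at their own pace and stop on an object; "force" is the grip in N (left out, the last holds). Time passes only in rows, so rows that repeat a pose let the fingers close. It gives the time, the measured TCP pose, the force, the opening and the grip force at its end, in the units of the state.
- ctrl.get_state(): the state, without advancing time (a new reading comes with each control period).
- ctrl.read_camera(name): name is "scene" or "top"; returns the picture (420x560x3 uint8, red, green, blue); there is no depth.
- ctrl.camera_model(name): a dict with "intrinsics" (3x3 intrinsics, pixels), "cam_to_world" (4x4, takes a point from camera to world coordinates). Camera axes: x right, y up, looking along -z (the intrinsics and any distortion apply to the point x, -y, -z); pixel columns grow to the right and rows downward; lengths in m; the calibration is good to about 2 mm. A picture is of the moment at which its call begins. camera_model takes no time and is no camera call.
- ctrl.sign_off(): hands the job in; it is judged then, once.
The state is a dict: "time": time; "qpos": joint angles; "dq": joint speeds; "joint_efforts": joint torques, N m; "eef_pos": TCP position; "tcp_rot": TCP orientation; "contact_force": force on the tool from outside, world axes, zero at the start; "wrist_torque": the same for the moment, N m; "opening": opening from 0.0 (shut) to 1.0 (fully open); "finger_force": force on a finger pad.
Only numpy, scipy, OpenCV 4.12 (cv2) and the standard library are available. Lean on these libraries where they do the work, as an engineer would, in place of code of your own. Each camera call takes 0.05 s, during which the arm holds its last target. There are 200 camera calls.

### The job

Make up the two baking kits: put exactly two sugar cartons in the red box and exactly two in the blue box, and every spare carton on the white plate. Then close each box with the lid of its own colour, seated flat and fully down; leave the yellow lid, the spice jar and the timer where they are.

Things in the scene. Friction and masses are not known exactly. Their poses are not given: they have to be found in the camera images.
- red_box: Open-topped red painted metal box, outside 108 mm along its own x, 132 mm along its y, 50 mm high; walls and floor 4 mm thick, so inside 100 x 124 mm and 46 mm deep. Loose, 0.5 kg. Origin: centre of its underside; z up.
- blue_box: Open-topped blue painted metal box, outside 108 mm along its own x, 132 mm along its y, 50 mm high; walls and floor 4 mm thick, so inside 100 x 124 mm and 46 mm deep. Loose, 0.5 kg. Origin: centre of its underside; z up.
- red_lid: Red lid: plate 108 (x) x 132 (y) x 6 mm, under it a plug 92 x 116 x 6 mm that drops inside a box (4 mm play), on top a wooden bar handle 60 mm long (x), 14 wide, up to 36 mm above the origin. Origin: centre of the plate's underside, 6 mm above the table as it lies, 50 mm above the box's underside when seated; either way round fits. Belongs to the red box. 0.16 kg.
- blue_lid: Blue lid: plate 108 (x) x 132 (y) x 6 mm, under it a plug 92 x 116 x 6 mm that drops inside a box (4 mm play), on top a wooden bar handle 60 mm long (x), 14 wide, up to 36 mm above the origin. Origin: centre of the plate's underside, 6 mm above the table as it lies, 50 mm above the box's underside when seated; either way round fits. Belongs to the blue box. 0.16 kg.
- yellow_lid: Yellow lid: plate 108 (x) x 132 (y) x 6 mm, under it a plug 92 x 116 x 6 mm that drops inside a box (4 mm play), on top a wooden bar handle 60 mm long (x), 14 wide, up to 36 mm above the origin. Origin: centre of the plate's underside, 6 mm above the table as it lies, 50 mm above the box's underside when seated; either way round fits. Its box is not here: it stays where it lies.
- plate: White round plate with a blue ring, for spare cartons, 132 mm across, flat on top, 6 mm thick. Origin: centre of its underside; z up.
- carton1: Sugar carton, white with a red and a pink band, 80 mm long (its x) and 24 x 24 mm in section, about 50 g. Origin: its centre (12 mm above the table as it lies). May be absent.
- carton2: Sugar carton, white with a red and a pink band, 80 mm long (its x) and 24 x 24 mm in section, about 50 g. Origin: its centre (12 mm above the table as it lies). May be absent.
- carton3: Sugar carton, white with a red and a pink band, 80 mm long (its x) and 24 x 24 mm in section, about 50 g. Origin: its centre (12 mm above the table as it lies). May be absent.
- carton4: Sugar carton, white with a red and a pink band, 80 mm long (its x) and 24 x 24 mm in section, about 50 g. Origin: its centre (12 mm above the table as it lies). May be absent.
- carton5: Sugar carton, white with a red and a pink band, 80 mm long (its x) and 24 x 24 mm in section, about 50 g. Origin: its centre (12 mm above the table as it lies). May be absent.
- carton6: Sugar carton, white with a red and a pink band, 80 mm long (its x) and 24 x 24 mm in section, about 50 g. Origin: its centre (12 mm above the table as it lies). May be absent.
- jar: Amber spice jar with a brass cap, 42 mm across, 70 mm high; leave it alone. Origin: centre of its underside.
- timer: Green kitchen timer, 52 mm across, 58 mm high; leave it alone. Origin: centre of its underside.
Not all that is in view belongs to the job. Leave any brown look-alike of the carton2 alone. What is shaped like the carton1 but turquoise is not meant.

How it is judged:
By the outcome, as a careful person would: the job done as asked, in the order asked, and still so for the second after the job is handed in, with the robot touching nothing.
Of carton1, carton2, carton3, carton4, carton5, carton6 only 5 to 6 are there at a start; the rules pass over those that are not, and their reading is None.
At some moment in a run one of carton1, carton2, carton3, carton4, carton5, carton6, red_lid, blue_lid may be knocked a few centimetres aside while the robot is not near it.
Once in a run the grip may slacken for a moment while it holds something.
It also fails if it takes over 200 s, if anything falls off the work surface, if the arm or the gripper's body presses on something with over 40 N, if the wrist force passes 120 N, or if a joint passes its speed limit or range.

## Working session

There is one attempt and no reset: what is moved stays moved. The work goes in short steps, Python scripts to look and compute and a tool call to move; the robot and the scene stay as the last step left them, time stands still between calls to the robot, and variables do not carry over. Pictures are saved under pics/ and viewed, at most 14 in all, crops included, and the job is handed in when it is done.

Besides the shell and the picture viewer there is one more tool, called after "Emit:" in YAML: its name, and indented under it one key for each argument. move_arm: Moves the arm, as the interface text tells. Its arguments: {"type":"object","properties":{"plan":{"type":"array"},"force":{"type":"number"}},"required":["plan"]}

```bash
ls; mkdir -p pics
cat > h.py <<'E'
import numpy as np, cv2
from plant import ctrl
def snap(n,f):
    im=ctrl.read_camera(n); cv2.imwrite(f'pics/{f}.png',cv2.cvtColor(im,cv2.COLOR_RGB2BGR)); return im
def ray(n,u,v):
    m=ctrl.camera_model(n);K=np.array(m['intrinsics']);T=np.array(m['cam_to_world'])
    d=np.linalg.inv(K)@[u,v,1]; d=T[:3,:3]@[d[0],-d[1],-d[2]]; return T[:3,3],d
def at(n,u,v,z):
    o,d=ray(n,u,v); return o+d*(z-o[2])/d[2]
def proj(n,p):
    m=ctrl.camera_model(n);K=np.array(m['intrinsics']);T=np.array(m['cam_to_world'])
    c=T[:3,:3].T@(np.array(p)-T[:3,3]); q=K@[c[0],-c[1],-c[2]]; return q[:2]/q[2]
def tri(a,b):
    o1,d1=ray(*a);o2,d2=ray(*b)
    s=np.linalg.lstsq(np.c_[d1,-d2],o2-o1,rcond=None)[0]
    p,q=o1+s[0]*d1,o2+s[1]*d2; return (p+q)/2,np.linalg.norm(p-q)
E
python3 - <<'E'
from h import *
np.set_printoptions(precision=4,suppress=True)
print(ctrl.get_state())
for n in('scene','top'):
    im=snap(n,n+'0'); print(n,ctrl.camera_model(n))
E
```

```text
pics
{'time': 0.0, 'qpos': array([-1.487 ,  0.2872,  1.5782, -0.    ,  1.2786, -0.15  ]), 'dq': array([-0.0005, -0.0005, -0.0005,  0.0014, -0.0014,  0.0006]), 'joint_efforts': array([  0.0003, -40.5983, -29.2625,  -0.0001,   0.0058,  -0.    ]), 'eef_pos': array([ 0.1564, -0.656 ,  0.2299]), 'tcp_rot': array([ 0.9932,  0.1166,  0.    , -0.0012]), 'contact_force': array([ 0.3427,  0.1934, -0.7476]), 'wrist_torque': array([-0.0001,  0.0256, -0.0187]), 'finger_force': 0.0, 'opening': 0.99978549955585}
scene {'intrinsics': array([[419.726 ,   0.    , 281.3863],
       [  0.    , 419.726 , 211.8934],
       [  0.    ,   0.    ,   1.    ]]), 'cam_to_world': array([[ 0.7794, -0.4419,  0.4442,  1.0812],
       [ 0.6265,  0.5616, -0.5405, -0.6397],
       [-0.0106,  0.6995,  0.7145,  0.8279],
       [ 0.    ,  0.    ,  0.    ,  1.    ]])}
top {'intrinsics': array([[546.4633,   0.    , 282.9735],
       [  0.    , 546.4633, 211.5122],
       [  0.    ,   0.    ,   1.    ]]), 'cam_to_world': array([[-0.0249,  0.9962, -0.0835,  0.5111],
       [-0.9997, -0.0249,  0.0018, -0.0331],
       [-0.0003,  0.0835,  0.9965,  1.3711],
       [ 0.    ,  0.    ,  0.    ,  1.    ]])}
```

View pics/scene0.png

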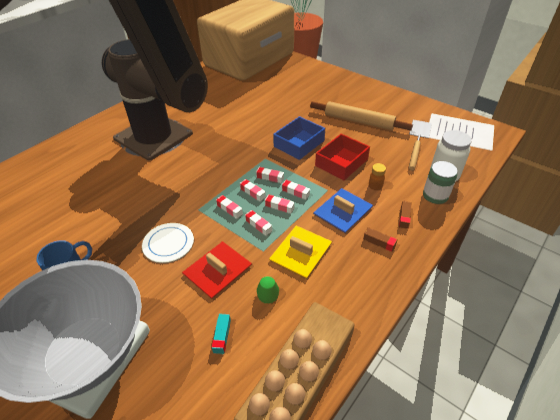

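View pics/top0.png

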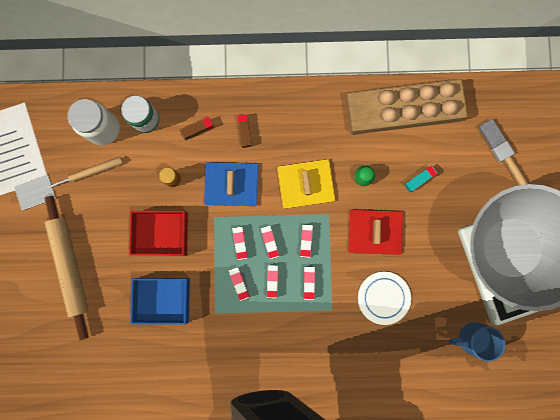

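```bash
cat > fit.py <<'E'
from h import *
from scipy.optimize import minimize
S=4
def comps(im,kind,amin,amax):
    hsv=cv2.cvtColor(im,cv2.COLOR_RGB2HSV).astype(int); H,Sa,V=hsv[...,0],hsv[...,1],hsv[...,2]
    r,g,b=[im[...,i].astype(int) for i in range(3)]
    m={'red':((H<6)|(H>172))&(Sa>170)&(V>60),'blue':(H>100)&(H<125)&(Sa>120)&(V>45),
       'carton':(r>g-4)&((b>g-25)|(r-g>90))&(r>95)}[kind].astype(np.uint8)
    k,l,st,c=cv2.connectedComponentsWithStats(m)
    out=[]
    for i in range(1,k):
        if amin<st[i,4]<amax:
            pts=cv2.findContours((l==i).astype(np.uint8),cv2.RETR_EXTERNAL,cv2.CHAIN_APPROX_NONE)[0][0]
            out.append((c[i],cv2.convexHull(pts)[:,0].astype(float),st[i,4]))
    return out
def mask(poly,org,sz):
    m=np.zeros((sz,sz),np.uint8); cv2.fillConvexPoly(m,np.round((poly-org+.5)*S*16).astype(np.int32),255,shift=4); return m
def corners(p,dim):
    x,y,z,a=p; c,s=np.cos(a),np.sin(a)
    return [[x+c*i*dim[0]/2-s*j*dim[1]/2,y+s*i*dim[0]/2+c*j*dim[1]/2,z+k*dim[2]] for i in(-1,1) for j in(-1,1) for k in(0,1)]
def fit(hulls,dim,p0):
    """hulls: {cam: hull px}; returns p=(x,y,zbottom,yaw) and IoU per camera"""
    ref={}
    for n,h in hulls.items():
        org=h.min(0)-12; sz=int((h.max(0)-h.min(0)).max()+24)*S
        m=np.zeros((sz,sz),np.uint8); c=h.mean(0)
        hh=h+np.sign(h-c)*0.5
        ref[n]=(org,sz,mask(hh,org,sz))
    def iou(p,n):
        org,sz,m=ref[n]; q=np.array([proj(n,c) for c in corners(p,dim)],np.float32)
        r=mask(cv2.convexHull(q)[:,0],org,sz)
        return (m&r).sum()/max((m|r).sum(),1)
    f=lambda p:-sum(iou(p,n) for n in ref)
    sim=np.array([p0]+[np.array(p0)+d for d in np.diag([.012,.012,.012,.15])])
    r=minimize(f,p0,method='Nelder-Mead',options=dict(initial_simplex=sim,maxiter=250,xatol=1e-4,fatol=1e-4))
    return r.x,[iou(r.x,n) for n in ref]
def find(ims,kind,dim,zc,amin,amax,region):
    out=[]
    t=comps(ims['top'],kind,amin,amax); s=comps(ims['scene'],kind,amin,amax)
    for c,h,a in t:
        w=at('top',*c,zc)
        if not(region[0]<w[0]<region[1] and region[2]<w[1]<region[3]): continue
        d=[np.linalg.norm(cs-proj('scene',w)) for cs,_,_ in s]
        if not d or min(d)>12: print(kind,'no scene match',w,a,min(d,default=0)); hs={'top':h}
        else: hs={'top':h,'scene':s[int(np.argmin(d))][1]}
        (x,y),(ww,hh),ang=cv2.minAreaRect(h.astype(np.float32))
        p,i=fit(hs,dim,[w[0],w[1],zc-dim[2]/2,0.])
        out.append((p,i,a))
    return out
def ims(): return {n:ctrl.read_camera(n) for n in('top','scene')}
E
cat > run1.py <<'E'
from fit import *
import sys
np.set_printoptions(precision=4,suppress=True)
I={n:cv2.cvtColor(cv2.imread(f'pics/{n}0.png'),cv2.COLOR_BGR2RGB) for n in('top','scene')}
R=[.3,.8,-.5,.5]
for k,d,zc,lo,hi,nm in(('carton',[.08,.024,.024],.012,150,900,'carton'),('red',[.108,.132,.05],.025,900,4000,'red'),('blue',[.108,.132,.05],.025,900,4000,'blue')):
    for p,i,a in find(I,k,d,zc,lo,hi,R): print(nm,p,np.round(i,3),a)
print('lids')
for k in('red','blue'):
    for p,i,a in find(I,k,[.108,.132,.006],.009,900,4000,R): print(k,p,np.round(i,3),a)
print('plate',at('top',384.5,298,.006),at('scene',168,243,.006),tri(('top',384.5,298),('scene',168,243)))
E
python3 run1.py
```

```text
Traceback (most recent call last):
  File "run1.py", line 7, in <module>
    for p,i,a in find(I,k,d,zc,lo,hi,R): print(nm,p,np.round(i,3),a)
                 ~~~~^^^^^^^^^^^^^^^^^^
  File "fit.py", line 47, in find
    p,i=fit(hs,dim,[w[0],w[1],zc-dim[2]/2,0.])
        ~~~^^^^^^^^^^^^^^^^^^^^^^^^^^^^^^^^^^^
  File "fit.py", line 35, in fit
    r=minimize(f,p0,method='Nelder-Mead',options=dict(initial_simplex=sim,maxiter=250,xatol=1e-4,fatol=1e-4))
  File "fit.py", line 33, in <lambda>
    f=lambda p:-sum(iou(p,n) for n in ref)
                ~~~^^^^^^^^^^^^^^^^^^^^^^^
  File "fit.py", line 33, in <genexpr>
    f=lambda p:-sum(iou(p,n) for n in ref)
                    ~~~^^^^^
  File "fit.py", line 30, in iou
    org,sz,m=ref[n]; q=np.array([proj(n,c) for c in corners(p,dim)],np.float32)
                                 ~~~~^^^^^
  File "h.py", line 11, in proj
    m=ctrl.camera_model(n);K=np.array(m['intrinsics']);T=np.array(m['cam_to_world'])
ValueError: time passes only in moves, steps and waits
```

```bash
sed -i "s/ctrl.camera_model(n)/CM(n)/; s/^def snap/import functools\n@functools.lru_cache\ndef CM(n): return ctrl.camera_model(n)\ndef snap/" h.py; sed -i 's/^def CM(n): return CM(n)/def CM(n): return ctrl.camera_model(n)/' h.py; python3 run1.py
```

```text
carton no scene match [0.5566 0.0013 0.012 ] 183 17.009208403789778
carton no scene match [ 0.4512 -0.0037  0.012 ] 301 16.231233855331197
carton [ 0.5502 -0.0909  0.0003 -0.1024] [0.83  0.879] 288
carton [0.5493 0.0732 0.0027 0.1297] [0.863 0.883] 297
carton [ 0.5596  0.0019 -0.0126  0.2262] [0.543] 183
carton [ 0.4527 -0.0036  0.0073 -0.1038] [0.816] 301
carton [ 0.4468 -0.0961  0.0014 -0.036 ] [0.836 0.891] 295
carton [ 0.447   0.0788 -0.0006  0.3   ] [0.511 0.886] 156
carton [ 0.4405 -0.3     0.038   0.9034] [0.166 0.634] 873
red [ 0.578   0.2725 -0.0009 -0.0291] [0.991 0.963] 2546
red [ 0.5688 -0.2643 -0.0349 -0.0553] [0.953 0.732] 2083
blue no scene match [0.4132 0.2709 0.025 ] 2630 86.06602175616847
blue [ 0.6991  0.095  -0.0353 -0.0428] [0.945 0.675] 2017
blue [ 0.4137  0.2731 -0.0158 -0.0242] [0.993] 2630
lids
red [ 0.5778  0.2692  0.0443 -0.038 ] [0.94 0.63] 2546
red [ 0.5682 -0.2642  0.0053 -0.064 ] [0.973 0.98 ] 2083
blue no scene match [0.412  0.2745 0.009 ] 2630 83.00128685293329
blue [ 0.6984  0.0934  0.0074 -0.0455] [0.983 0.961] 2017
blue [ 0.4177  0.2591  0.0737 -0.0251] [0.973] 2630
plate [ 0.4045 -0.2813  0.006 ] [ 0.4117 -0.2848  0.006 ] (array([ 0.4045, -0.282 , -0.0019]), np.float64(0.0018067580893769207))
```

```bash
python3 - <<'E'
import cv2,numpy as np
t=cv2.imread('pics/top0.png')[...,::-1];s=cv2.imread('pics/scene0.png')[...,::-1]
print('col top x=269 carton',[tuple(map(int,t[r,268])) for r in range(218,262,2)])
print('row',[tuple(map(int,t[286,c])) for c in range(226,254,2)])
print('mat',t[220,225],t[300,255],s[205,230],s[235,262])
print('blue scene',[tuple(map(int,s[r,290])) for r in range(118,165,3)])
E
python3 - <<'E'
import cv2
t=cv2.imread('pics/top0.png')[205:320,205:340];s=cv2.imread('pics/scene0.png')[155:250,195:335]
import numpy as np
a=cv2.resize(t,(540,460),interpolation=0)[:, :380];b=cv2.resize(s,(560,380),interpolation=0)[:,:420]
E
```

```text
col top x=269 carton [(114, 154, 136), (114, 153, 136), (114, 153, 136), (104, 142, 125), (255, 255, 255), (247, 249, 238), (246, 254, 243), (248, 104, 126), (248, 112, 133), (248, 112, 132), (248, 112, 132), (248, 111, 132), (248, 199, 194), (247, 250, 240), (247, 249, 239), (249, 250, 241), (251, 255, 246), (230, 86, 90), (205, 78, 81), (137, 112, 103), (109, 159, 140), (114, 154, 135)]
row [(98, 131, 115), (99, 131, 117), (99, 131, 117), (97, 131, 116), (201, 215, 198), (227, 232, 217), (226, 230, 215), (225, 228, 212), (226, 229, 214), (178, 182, 164), (65, 79, 71), (80, 106, 93), (80, 105, 92), (81, 105, 93)]
mat [114 153 133] [116 156 137] [252 111 137] [ 86 100  84]
blue scene [(199, 125, 61), (186, 118, 63), (47, 49, 76), (44, 48, 74), (45, 48, 74), (46, 50, 76), (47, 52, 83), (57, 90, 162), (55, 85, 152), (46, 56, 89), (47, 56, 89), (46, 55, 89), (46, 57, 92), (125, 79, 44), (124, 78, 44), (97, 62, 39)]
```

```bash
python3 - <<'E'
s=open('fit.py').read()
s=s.replace("(r>g-4)&((b>g-25)|(r-g>90))&(r>95)","((r>165)|(r>g-9)&(r>80))&(b>g-28)").replace("(Sa>120)&(V>45)","(Sa>85)&(V>45)")
open('fit.py','w').write(s)
E
sed -i "s/'carton',\[/'carton',[/; s/,150,900,'carton'/,150,700,'carton'/" run1.py
python3 run1.py
```

```text
carton no scene match [0.5041 0.4834 0.012 ] 356 92.6563826278827
carton no scene match [ 0.5495 -0.0003  0.012 ] 352 21.33672043990829
carton no scene match [ 0.453  -0.0039  0.012 ] 358 22.674810985409817
carton no scene match [0.4769 0.2529 0.012 ] 170 42.73259347781039
carton no scene match [0.4387 0.1628 0.012 ] 281 21.72730352387058
carton no scene match [ 0.323  -0.3497  0.012 ] 444 105.84985786472075
carton [0.5041 0.4815 0.0021 0.0246] [0.27] 356
carton [ 0.55   -0.0913  0.0014 -0.1155] [0.823 0.864] 356
carton [0.5488 0.0731 0.0029 0.13  ] [0.842 0.854] 358
carton [0.5491 0.0008 0.0016 0.2387] [0.815] 352
carton [ 0.454  -0.0041  0.0068 -0.0522] [0.836] 358
carton [0.4481 0.0778 0.0001 0.3629] [0.877 0.854] 357
carton [ 0.4468 -0.0957  0.001  -0.0456] [0.847 0.875] 365
carton [ 0.5106  0.2774 -0.032  -0.0285] [0.21] 170
carton [ 0.4401  0.1632  0.0044 -0.0357] [0.811] 281
carton [ 0.3444 -0.386   0.0164 -0.0535] [0.201] 444
red [ 0.578   0.2725 -0.0009 -0.0291] [0.991 0.963] 2546
red [ 0.5688 -0.2643 -0.0349 -0.0553] [0.953 0.732] 2083
blue [ 0.6993  0.0948 -0.0358 -0.0486] [0.959 0.677] 2058
blue [ 0.4144  0.2695  0.0001 -0.0252] [0.985 0.96 ] 2643
lids
red [ 0.5778  0.2692  0.0443 -0.038 ] [0.94 0.63] 2546
red [ 0.5682 -0.2642  0.0053 -0.064 ] [0.973 0.98 ] 2083
blue [ 0.6981  0.0932  0.0072 -0.0408] [0.977 0.969] 2058
blue [ 0.4158  0.2652  0.045  -0.0246] [0.949 0.62 ] 2643
plate [ 0.4045 -0.2813  0.006 ] [ 0.4117 -0.2848  0.006 ] (array([ 0.4045, -0.282 , -0.0019]), np.float64(0.0018067580893769207))
```

```bash
cat > plan.py <<'E'
from h import *
from scipy.spatial.transform import Rotation as Ro
def cur():
    s=ctrl.get_state(); R=Ro.from_quat(s['tcp_rot']).as_matrix()
    return np.r_[s['eef_pos'],np.arctan2(R[1,0],R[0,0])],s
def steps(*targets,p0=None):
    p=cur()[0] if p0 is None else np.array(p0,float)
    print('from',np.round(p,4))
    for t in targets:
        c,s=np.cos(p[3]),np.sin(p[3]); d=np.array(t)-p
        # tool x=(c,s), tool y=(s,-c), z down
        print(np.round(t,3),'-> x %.4f y %.4f z %.4f yaw %.3f'%(c*d[0]+s*d[1],s*d[0]-c*d[1],-d[2],-d[3])); p=np.array(t,float)
E
python3 - <<'E'
from plan import *
steps((.447,-.096,.12,-.045),(.447,-.096,.005,-.045),(.447,-.096,.12,-.045),(.407,-.31,.12,0),(.407,-.31,.011,0))
E
```

```text
from [ 0.1564 -0.656   0.23    0.2338]
[ 0.447 -0.096  0.12  -0.045] -> x 0.4125 y -0.4774 z 0.1100 yaw 0.279
[ 0.447 -0.096  0.005 -0.045] -> x 0.0000 y -0.0000 z 0.1150 yaw -0.000
[ 0.447 -0.096  0.12  -0.045] -> x 0.0000 y -0.0000 z -0.1150 yaw -0.000
[ 0.407 -0.31   0.12   0.   ] -> x -0.0303 y 0.2156 z -0.0000 yaw -0.045
[ 0.407 -0.31   0.011  0.   ] -> x 0.0000 y 0.0000 z 0.1090 yaw -0.000
```

Emit:
move_arm:
  plan:
    - {"x":0.137,"y":-0.159,"fingers":0.4}
    - {"x":0.137,"y":-0.159,"fingers":0.4}
    - {"x":0.137,"y":-0.159,"fingers":0.4}
    - {"x":0.137,"y":-0.159,"fingers":0.4}
    - {"x":0.137,"y":-0.159,"fingers":0.4}
  force: 40

```text
validation failed for argument at $.pl...
```

Emit:
move_arm:
  plan:
    - {"x":0.137,"y":-0.159,"fingers":0.4}
    - {"x":0.137,"y":-0.159,"fingers":0.4}
    - {"x":0.137,"y":-0.159,"fingers":0.4}
    - {"x":0.137,"y":-0.159,"fingers":0.4}
    - {"x":0.137,"y":-0.159,"fingers":0.4}

```text
validation failed for argument at $.pl...
```

Emit:
move_arm:
  plan:
    - {"x":0.1385,"y":-0.1594,"z":0.11,"yaw":0.279}
    - {"x":0.1385,"y":-0.1594,"z":0.11,"yaw":0.279}
    - {"x":0.1385,"y":-0.1594,"z":0.11,"yaw":0.279}
    - {"x":0.1385,"y":-0.1594,"z":0.11,"yaw":0.279}
    - {"x":0.1385,"y":-0.1594,"z":0.11,"yaw":0.279}

```text
validation failed for argument at $.pl...
```

Run:
```python
from plan import *
p,s=cur(); print(s['opening'])
steps((.447,-.096,.12,-.045))
```

```text
1.0011973645286456
from [ 0.1564 -0.656   0.23    0.2338]
[ 0.447 -0.096  0.12  -0.045] -> x 0.4125 y -0.4774 z 0.1100 yaw 0.279
```

All five keys are needed in each row, it seems.

Emit:
move_arm:
  plan:
    - {"x":0.137,"y":-0.159,"z":0,"yaw":0,"fingers":0.4}
    - {"x":0.137,"y":-0.159,"z":0,"yaw":0,"fingers":0.4}
    - {"x":0.137,"y":-0.159,"z":0,"yaw":0,"fingers":0.4}
    - {"x":0.137,"y":-0.159,"z":0,"yaw":0,"fingers":0.4}
    - {"x":0.137,"y":-0.159,"z":0,"yaw":0,"fingers":0.4}
  force: 40

```text
time: 0.6
eef_pos: [0.2545, -0.4658, 0.2303]
tcp_rot: [0.993, 0.118, 0.0, -0.002]
contact_force: [-0.1, -0.4, 0.3]
opening: 0.6
finger_force: 0.0
```

Emit:
move_arm:
  plan:
    - {"x":0.137,"y":-0.159,"z":0,"yaw":0,"fingers":0.4}
    - {"x":0.137,"y":-0.159,"z":0,"yaw":0,"fingers":0.4}
    - {"x":0.137,"y":-0.159,"z":0,"yaw":0,"fingers":0.4}
    - {"x":0.137,"y":-0.159,"z":0,"yaw":0,"fingers":0.4}
    - {"x":0.137,"y":-0.159,"z":0,"yaw":0,"fingers":0.4}

```text
time: 1.1
eef_pos: [0.3505, -0.2804, 0.231]
tcp_rot: [0.993, 0.119, 0.0, -0.001]
contact_force: [1.3, -0.4, -0.1]
opening: 0.602
finger_force: 0.0
```

Emit:
move_arm:
  plan:
    - {"x":0.1385,"y":-0.1594,"z":0.11,"yaw":0.279,"fingers":0.4}
    - {"x":0.1385,"y":-0.1594,"z":0.11,"yaw":0.279,"fingers":0.4}
    - {"x":0.1385,"y":-0.1594,"z":0.11,"yaw":0.279,"fingers":0.4}
    - {"x":0.1385,"y":-0.1594,"z":0.11,"yaw":0.279,"fingers":0.4}
    - {"x":0.1385,"y":-0.1594,"z":0.11,"yaw":0.279,"fingers":0.4}

```text
time: 1.6
eef_pos: [0.4479, -0.0959, 0.1206]
tcp_rot: [1.0, -0.023, 0.0, 0.0]
contact_force: [-0.5, -0.2, 0.1]
opening: 0.594
finger_force: 0.0
```

Run:
```python
from plan import *
steps((.447,-.096,.12,-.045))
```

```text
from [ 0.4479 -0.0959  0.1206 -0.0459]
[ 0.447 -0.096  0.12  -0.045] -> x -0.0009 y 0.0001 z 0.0006 yaw -0.001
```

Accurate. Descend, grasp and lift.

Emit:
move_arm:
  plan:
    - {"x":0,"y":0,"z":0.05,"yaw":0,"fingers":0.4}
    - {"x":0,"y":0,"z":0.1,"yaw":0,"fingers":0.4}
    - {"x":0,"y":0,"z":0.115,"yaw":0,"fingers":0.4}
    - {"x":0,"y":0,"z":0.115,"yaw":0,"fingers":0.4}
    - {"x":0,"y":0,"z":0.115,"yaw":0,"fingers":1}

```text
time: 2.1
eef_pos: [0.4477, -0.0975, 0.0066]
tcp_rot: [1.0, -0.023, 0.0, 0.0]
contact_force: [-0.2, -0.2, 0.4]
opening: 0.445
finger_force: 0.0
```

Emit:
move_arm:
  plan:
    - {"x":0,"y":0,"z":0,"yaw":0,"fingers":1}
    - {"x":0,"y":0,"z":0,"yaw":0,"fingers":1}
    - {"x":0,"y":0,"z":0,"yaw":0,"fingers":1}

```text
time: 2.4
eef_pos: [0.4487, -0.0977, 0.0082]
tcp_rot: [1.0, -0.023, 0.002, 0.001]
contact_force: [-0.3, -0.4, 3.4]
opening: 0.27
finger_force: 41.5
```

Emit:
move_arm:
  plan:
    - {"x":0,"y":0,"z":-0.04,"yaw":0,"fingers":1}
    - {"x":0,"y":0,"z":-0.08,"yaw":0,"fingers":1}
    - {"x":0,"y":0,"z":-0.115,"yaw":0,"fingers":1}
    - {"x":0,"y":0,"z":-0.115,"yaw":0,"fingers":1}

```text
time: 2.8
eef_pos: [0.4508, -0.0983, 0.1276]
tcp_rot: [1.0, -0.022, 0.006, 0.003]
contact_force: [-0.6, 0.4, -1.4]
opening: 0.269
finger_force: 40.9
```

Run:
```python
from plan import *
steps((.407,-.31,.12,0),(.407,-.31,.015,0))
```

```text
from [ 0.4508 -0.0983  0.1276 -0.0449]
[ 0.407 -0.31   0.12   0.   ] -> x -0.0343 y 0.2135 z 0.0076 yaw -0.045
[ 0.407 -0.31   0.015  0.   ] -> x 0.0000 y 0.0000 z 0.1050 yaw -0.000
```

Emit:
move_arm:
  plan:
    - {"x":-0.034,"y":0.2135,"z":0,"yaw":-0.045,"fingers":1}
    - {"x":-0.034,"y":0.2135,"z":0,"yaw":-0.045,"fingers":1}
    - {"x":-0.034,"y":0.2135,"z":0,"yaw":-0.045,"fingers":1}
    - {"x":-0.034,"y":0.2135,"z":0,"yaw":-0.045,"fingers":1}
    - {"x":-0.034,"y":0.2135,"z":0,"yaw":-0.045,"fingers":1}

```text
time: 3.3
eef_pos: [0.4023, -0.3121, 0.1212]
tcp_rot: [1.0, -0.002, 0.0, 0.001]
contact_force: [0.6, -0.2, -0.7]
opening: 0.264
finger_force: 40.9
```

Emit:
move_arm:
  plan:
    - {"x":0,"y":0,"z":0.04,"yaw":0,"fingers":1}
    - {"x":0,"y":0,"z":0.08,"yaw":0,"fingers":1}
    - {"x":0,"y":0,"z":0.1,"yaw":0,"fingers":1}
    - {"x":0,"y":0,"z":0.1,"yaw":0,"fingers":1}
    - {"x":0,"y":0,"z":0.1,"yaw":0,"fingers":1}

```text
time: 3.8
eef_pos: [0.4034, -0.3078, 0.0212]
tcp_rot: [1.0, 0.0, -0.0, -0.0]
contact_force: [0.1, 0.5, 0.1]
opening: 0.272
finger_force: 40.9
```

Run:
```python
from plan import *
steps((.407,-.31,.0135,0))
```

```text
from [ 4.034e-01 -3.078e-01  2.120e-02  2.000e-04]
[ 0.407 -0.31   0.014  0.   ] -> x 0.0036 y 0.0022 z 0.0077 yaw 0.000
```

Emit:
move_arm:
  plan:
    - {"x":0.003,"y":0.001,"z":0.0075,"yaw":0,"fingers":1}
    - {"x":0.003,"y":0.001,"z":0.0075,"yaw":0,"fingers":1}
    - {"x":0.003,"y":0.001,"z":0.0075,"yaw":0,"fingers":0.6}
    - {"x":0.003,"y":0.001,"z":0.0075,"yaw":0,"fingers":0.6}

```text
time: 4.2
eef_pos: [0.407, -0.3098, 0.0146]
tcp_rot: [1.0, -0.0, 0.001, 0.001]
contact_force: [-0.1, -0.1, -0.4]
opening: 0.4
finger_force: 0.0
```

Emit:
move_arm:
  plan:
    - {"x":0,"y":0,"z":-0.04,"yaw":0,"fingers":0.6}
    - {"x":0,"y":0,"z":-0.08,"yaw":0,"fingers":0.5}
    - {"x":0,"y":0,"z":-0.106,"yaw":0,"fingers":0.4}
    - {"x":0,"y":0,"z":-0.106,"yaw":0,"fingers":0.4}

```text
time: 4.6
eef_pos: [0.4089, -0.312, 0.1253]
tcp_rot: [1.0, -0.0, 0.004, 0.004]
contact_force: [0.1, 0.1, 0.1]
opening: 0.599
finger_force: 0.0
```

```bash
cat > look.py <<'E'
from fit import *
from plan import *
import sys
def look(name,lids=False):
    I={n:snap(n,name+n) for n in('top','scene')}
    R=[.35,.65,-.4,.4]
    for p,i,a in find(I,'carton',[.08,.024,.024],.012,200,700,R):
        if min(i)>.6: print('carton',np.round(p,4),np.round(i,2),a)
    if lids:
        for k in('red','blue'):
            for d in([.108,.132,.006],[.108,.132,.05]):
                for p,i,a in find(I,k,d,d[2]/2,900,4000,[.3,.8,-.4,.4]):
                    if min(i)>.85: print(k,d[2],np.round(p,4),np.round(i,3),a)
E
python3 - <<'E'
from look import *
look('a')
steps((.55,-.091,.12,-.11),(.41,-.256,.12,0))
E
```

```text
carton no scene match [ 5.49716373e-01 -2.04322946e-04  1.20000000e-02] 352 21.33010662922196
carton no scene match [ 0.45298216 -0.00388209  0.012     ] 358 22.73597574585244
carton [ 0.5502 -0.0914  0.0017 -0.1148] [0.84 0.89] 350
carton [0.5484 0.0747 0.0014 0.1222] [0.84 0.86] 357
carton [5.488e-01 2.000e-04 1.310e-02 2.436e-01] [0.83] 352
carton [ 0.454  -0.0038  0.0057 -0.054 ] [0.84] 358
carton [0.4489 0.0775 0.0012 0.3489] [0.88 0.86] 358
from [ 4.067e-01 -3.096e-01  1.205e-01 -2.000e-04]
[ 0.55  -0.091  0.12  -0.11 ] -> x 0.1433 y -0.2186 z 0.0005 yaw 0.110
[ 0.41  -0.256  0.12   0.   ] -> x -0.1210 y 0.1794 z -0.0000 yaw -0.110
```

Emit:
move_arm:
  plan:
    - {"x":0.12,"y":-0.186,"z":0,"yaw":0,"fingers":0.4}
    - {"x":0.12,"y":-0.186,"z":0,"yaw":0,"fingers":0.4}
    - {"x":0.12,"y":-0.186,"z":0,"yaw":0,"fingers":0.4}
    - {"x":0.12,"y":-0.186,"z":0,"yaw":0,"fingers":0.4}
    - {"x":0.12,"y":-0.186,"z":0,"yaw":0,"fingers":0.4}

```text
time: 5.2
eef_pos: [0.5265, -0.1196, 0.1176]
tcp_rot: [1.0, 0.001, -0.002, -0.001]
contact_force: [0.2, -0.4, 0.5]
opening: 0.603
finger_force: 0.0
```

Emit:
move_arm:
  plan:
    - {"x":0.0235,"y":-0.0325,"z":0,"yaw":0.11,"fingers":0.4}
    - {"x":0.0235,"y":-0.0325,"z":0.04,"yaw":0.11,"fingers":0.4}
    - {"x":0.0235,"y":-0.0325,"z":0.08,"yaw":0.11,"fingers":0.4}
    - {"x":0.0235,"y":-0.0325,"z":0.112,"yaw":0.11,"fingers":0.4}
    - {"x":0.0235,"y":-0.0325,"z":0.112,"yaw":0.11,"fingers":0.4}

```text
time: 5.7
eef_pos: [0.5439, -0.0886, 0.0007]
tcp_rot: [0.998, -0.055, -0.007, -0.002]
contact_force: [-0.8, 1.1, -1.1]
opening: 0.6
finger_force: 0.0
```

Emit:
move_arm:
  plan:
    - {"x":0,"y":0,"z":0,"yaw":0,"fingers":1}
    - {"x":0,"y":0,"z":0,"yaw":0,"fingers":1}
    - {"x":0,"y":0,"z":0,"yaw":0,"fingers":1}
    - {"x":0,"y":0,"z":0,"yaw":0,"fingers":1}

```text
time: 6.1
eef_pos: [0.5512, -0.0914, 0.0096]
tcp_rot: [0.998, -0.055, 0.002, 0.0]
contact_force: [0.4, -0.3, -0.3]
opening: 0.269
finger_force: 42.9
```

Emit:
move_arm:
  plan:
    - {"x":0,"y":0,"z":-0.04,"yaw":0,"fingers":1}
    - {"x":0,"y":0,"z":-0.08,"yaw":0,"fingers":1}
    - {"x":0,"y":0,"z":-0.112,"yaw":0,"fingers":1}
    - {"x":0,"y":0,"z":-0.112,"yaw":0,"fingers":1}
    - {"x":0,"y":0,"z":-0.112,"yaw":0,"fingers":1}

```text
time: 6.6
eef_pos: [0.5507, -0.0912, 0.1215]
tcp_rot: [0.998, -0.055, 0.002, 0.0]
contact_force: [-0.0, 0.5, -0.2]
opening: 0.264
finger_force: 43.0
```

Run:
```python
from plan import *
steps((.407,-.256,.12,0),(.407,-.256,.013,0))
```

```text
from [ 0.5507 -0.0912  0.1215 -0.1102]
[ 0.407 -0.256  0.12   0.   ] -> x -0.1247 y 0.1796 z 0.0015 yaw -0.110
[ 0.407 -0.256  0.013  0.   ] -> x 0.0000 y 0.0000 z 0.1070 yaw -0.000
```

Emit:
move_arm:
  plan:
    - {"x":-0.1245,"y":0.1795,"z":0,"yaw":-0.11,"fingers":1}
    - {"x":-0.1245,"y":0.1795,"z":0,"yaw":-0.11,"fingers":1}
    - {"x":-0.1245,"y":0.1795,"z":0,"yaw":-0.11,"fingers":1}
    - {"x":-0.1245,"y":0.1795,"z":0,"yaw":-0.11,"fingers":1}
    - {"x":-0.1245,"y":0.1795,"z":0,"yaw":-0.11,"fingers":1}

```text
time: 7.1
eef_pos: [0.4032, -0.257, 0.118]
tcp_rot: [1.0, -0.002, -0.002, -0.001]
contact_force: [1.4, 0.9, -1.2]
opening: 0.266
finger_force: 43.0
```

Emit:
move_arm:
  plan:
    - {"x":0,"y":0,"z":0.03,"yaw":0,"fingers":1}
    - {"x":0,"y":0,"z":0.07,"yaw":0,"fingers":1}
    - {"x":0,"y":0,"z":0.09,"yaw":0,"fingers":1}
    - {"x":0,"y":0,"z":0.1,"yaw":0,"fingers":1}
    - {"x":0,"y":0,"z":0.1,"yaw":0,"fingers":1}

```text
time: 7.6
eef_pos: [0.4053, -0.2545, 0.0179]
tcp_rot: [1.0, -0.0, -0.002, -0.002]
contact_force: [-0.4, -0.2, 0.2]
opening: 0.263
finger_force: 43.0
```

Emit:
move_arm:
  plan:
    - {"x":0,"y":0,"z":0.006,"yaw":0,"fingers":1}
    - {"x":0,"y":0,"z":0.006,"yaw":0,"fingers":1}
    - {"x":0,"y":0,"z":0.006,"yaw":0,"fingers":0.6}
    - {"x":0,"y":0,"z":0.006,"yaw":0,"fingers":0.6}

```text
time: 8.0
eef_pos: [0.407, -0.256, 0.0145]
tcp_rot: [1.0, 0.0, 0.001, 0.001]
contact_force: [-0.0, -0.5, 0.6]
opening: 0.397
finger_force: 0.0
```

Emit:
move_arm:
  plan:
    - {"x":0,"y":0,"z":-0.03,"yaw":0,"fingers":0.6}
    - {"x":0,"y":0,"z":-0.07,"yaw":0,"fingers":0.5}
    - {"x":0,"y":0,"z":-0.106,"yaw":0,"fingers":0.4}
    - {"x":0,"y":0,"z":-0.106,"yaw":0,"fingers":0.4}

```text
time: 8.4
eef_pos: [0.4097, -0.2585, 0.126]
tcp_rot: [1.0, 0.0, 0.005, 0.004]
contact_force: [1.1, -0.1, 0.0]
opening: 0.598
finger_force: 0.0
```

Run:
```python
from look import *
look('b')
steps((.454,-.004,.12,-.05))
print('box spots')
for nm,c,a in(('red',(.578,.2725),-.03),('blue',(.414,.2700),-.025)):
    for o in(-.027,.027): print(nm,round(c[0]-np.sin(a)*o,4),round(c[1]+np.cos(a)*o,4),a)
steps((.4147,.297,.12,-.025),p0=(.454,-.004,.12,-.05))
```

```text
carton no scene match [0.54930163 0.07477593 0.012     ] 357 14.857681942775042
carton no scene match [ 5.49716373e-01 -2.04322946e-04  1.20000000e-02] 352 21.7135247393339
carton no scene match [ 0.45298216 -0.00388209  0.012     ] 358 31.14146449622149
carton no scene match [0.44892146 0.07853686 0.012     ] 358 15.011002138629463
carton no scene match [ 0.4357884 -0.2546686  0.012    ] 626 106.78818170525129
carton [0.5482 0.0728 0.0249 0.1034] [0.86] 357
carton [5.488e-01 2.000e-04 1.310e-02 2.436e-01] [0.83] 352
carton [ 0.454  -0.0038  0.0057 -0.054 ] [0.84] 358
carton [ 0.449   0.0792 -0.0061  0.3503] [0.88] 358
from [ 4.071e-01 -2.561e-01  1.210e-01 -1.000e-04]
[ 0.454 -0.004  0.12  -0.05 ] -> x 0.0469 y -0.2521 z 0.0010 yaw 0.050
box spots
red 0.5772 0.2455 -0.03
red 0.5788 0.2995 -0.03
blue 0.4133 0.243 -0.025
blue 0.4147 0.297 -0.025
from [ 0.454 -0.004  0.12  -0.05 ]
[ 0.415  0.297  0.12  -0.025] -> x -0.0543 y -0.2987 z -0.0000 yaw -0.025
```

Emit:
move_arm:
  plan:
    - {"x":0.04,"y":-0.2,"z":0,"yaw":0,"fingers":0.4}
    - {"x":0.04,"y":-0.2,"z":0,"yaw":0,"fingers":0.4}
    - {"x":0.04,"y":-0.2,"z":0,"yaw":0,"fingers":0.4}
    - {"x":0.04,"y":-0.2,"z":0,"yaw":0,"fingers":0.4}
    - {"x":0.04,"y":-0.2,"z":0,"yaw":0,"fingers":0.4}

```text
time: 9.0
eef_pos: [0.4452, -0.0506, 0.1176]
tcp_rot: [1.0, 0.003, -0.002, -0.001]
contact_force: [-1.0, -0.4, 0.3]
opening: 0.599
finger_force: 0.0
```

Emit:
move_arm:
  plan:
    - {"x":0.007,"y":-0.052,"z":0,"yaw":0.05,"fingers":0.4}
    - {"x":0.007,"y":-0.052,"z":0,"yaw":0.05,"fingers":0.4}
    - {"x":0.007,"y":-0.052,"z":0.04,"yaw":0.05,"fingers":0.4}
    - {"x":0.007,"y":-0.052,"z":0.08,"yaw":0.05,"fingers":0.4}
    - {"x":0.007,"y":-0.052,"z":0.1,"yaw":0.05,"fingers":0.4}

```text
time: 9.5
eef_pos: [0.4502, -0.0038, 0.0156]
tcp_rot: [1.0, -0.025, -0.004, -0.001]
contact_force: [-0.4, -0.2, -0.6]
opening: 0.605
finger_force: 0.0
```

Emit:
move_arm:
  plan:
    - {"x":0,"y":0,"z":0.012,"yaw":0,"fingers":0.4}
    - {"x":0,"y":0,"z":0.012,"yaw":0,"fingers":1}
    - {"x":0,"y":0,"z":0.012,"yaw":0,"fingers":1}
    - {"x":0,"y":0,"z":0.012,"yaw":0,"fingers":1}
    - {"x":0,"y":0,"z":0.012,"yaw":0,"fingers":1}

```text
time: 10.0
eef_pos: [0.4546, -0.004, 0.009]
tcp_rot: [1.0, -0.025, 0.001, 0.0]
contact_force: [-0.0, 0.1, -0.4]
opening: 0.272
finger_force: 42.6
```

Emit:
move_arm:
  plan:
    - {"x":0,"y":0,"z":-0.04,"yaw":0,"fingers":1}
    - {"x":0,"y":0,"z":-0.08,"yaw":0,"fingers":1}
    - {"x":0,"y":0,"z":-0.112,"yaw":0,"fingers":1}
    - {"x":0,"y":0,"z":-0.112,"yaw":0,"fingers":1}
    - {"x":0,"y":0,"z":-0.112,"yaw":0,"fingers":1}

```text
time: 10.5
eef_pos: [0.4542, -0.0037, 0.121]
tcp_rot: [1.0, -0.025, 0.001, 0.0]
contact_force: [-0.5, -0.3, -1.4]
opening: 0.269
finger_force: 42.8
```

Run:
```python
from plan import *
steps((.4147,.297,.12,-.025))
```

```text
from [ 0.4542 -0.0037  0.121  -0.05  ]
[ 0.415  0.297  0.12  -0.025] -> x -0.0544 y -0.2984 z 0.0010 yaw -0.025
```

Emit:
move_arm:
  plan:
    - {"x":-0.04,"y":-0.22,"z":0,"yaw":0,"fingers":1}
    - {"x":-0.04,"y":-0.22,"z":0,"yaw":0,"fingers":1}
    - {"x":-0.04,"y":-0.22,"z":0,"yaw":0,"fingers":1}
    - {"x":-0.04,"y":-0.22,"z":0,"yaw":0,"fingers":1}
    - {"x":-0.04,"y":-0.22,"z":0,"yaw":0,"fingers":1}

```text
time: 11.0
eef_pos: [0.4222, 0.2207, 0.1178]
tcp_rot: [1.0, -0.024, -0.002, 0.0]
contact_force: [-0.7, 0.2, -0.7]
opening: 0.27
finger_force: 42.7
```

Emit:
move_arm:
  plan:
    - {"x":-0.0143,"y":-0.0785,"z":0,"yaw":-0.025,"fingers":1}
    - {"x":-0.0143,"y":-0.0785,"z":0,"yaw":-0.025,"fingers":1}
    - {"x":-0.0143,"y":-0.0785,"z":0,"yaw":-0.025,"fingers":1}
    - {"x":-0.0143,"y":-0.0785,"z":0.02,"yaw":-0.025,"fingers":1}
    - {"x":-0.0143,"y":-0.0785,"z":0.04,"yaw":-0.025,"fingers":1}

```text
time: 11.5
eef_pos: [0.4136, 0.2968, 0.0782]
tcp_rot: [1.0, -0.012, -0.001, 0.0]
contact_force: [-0.8, -0.0, 0.1]
opening: 0.271
finger_force: 42.7
```

Emit:
move_arm:
  plan:
    - {"x":0,"y":0,"z":0.03,"yaw":0,"fingers":1}
    - {"x":0,"y":0,"z":0.055,"yaw":0,"fingers":1}
    - {"x":0,"y":0,"z":0.065,"yaw":0,"fingers":1}
    - {"x":0,"y":0,"z":0.068,"yaw":0,"fingers":1}
    - {"x":0,"y":0,"z":0.068,"yaw":0,"fingers":1}

```text
time: 12.0
eef_pos: [0.4135, 0.2964, 0.0119]
tcp_rot: [1.0, -0.013, -0.002, 0.001]
contact_force: [-1.7, -0.6, 3.1]
opening: 0.266
finger_force: 43.8
```

Emit:
move_arm:
  plan:
    - {"x":0,"y":0,"z":0,"yaw":0,"fingers":0.62}
    - {"x":0,"y":0,"z":0,"yaw":0,"fingers":0.62}
    - {"x":0,"y":0,"z":-0.03,"yaw":0,"fingers":0.62}
    - {"x":0,"y":0,"z":-0.07,"yaw":0,"fingers":0.62}
    - {"x":0,"y":0,"z":-0.108,"yaw":0,"fingers":0.5}

```text
time: 12.5
eef_pos: [0.4139, 0.2968, 0.1205]
tcp_rot: [1.0, -0.013, -0.001, 0.0]
contact_force: [0.7, -0.2, 0.2]
opening: 0.499
finger_force: 0.0
```

Run:
```python
from look import *
look('c',True)
steps((.449,.078,.12,.35),(.4133,.243,.12,-.025))
```

```text
carton no scene match [0.54963339 0.07483297 0.012     ] 354 14.92791912660913
carton no scene match [0.44898026 0.07840919 0.012     ] 364 15.045566212786827
carton [0.549  0.0744 0.0108 0.0986] [0.85] 354
carton [ 0.5494 -0.002   0.0033  0.2797] [0.82 0.85] 349
carton [ 0.4473  0.0796 -0.0129  0.3619] [0.84] 364
red 0.006 [ 0.5683 -0.2644  0.0059 -0.0623] [0.982 0.97 ] 2084
red 0.05 [ 5.773e-01  2.721e-01  5.000e-04 -2.530e-02] [0.99  0.967] 2548
blue 0.006 [ 0.6984  0.0934  0.0068 -0.0451] [0.981 0.967] 2056
blue 0.05 [ 4.144e-01  2.679e-01  1.000e-04 -2.270e-02] [0.911 0.97 ] 1876
from [ 0.4183  0.2989  0.1261 -0.0252]
[0.449 0.078 0.12  0.35 ] -> x 0.0363 y 0.2201 z 0.0061 yaw -0.375
[ 0.413  0.243  0.12  -0.025] -> x 0.0230 y -0.1672 z -0.0000 yaw 0.375
```

View pics/ctop.png

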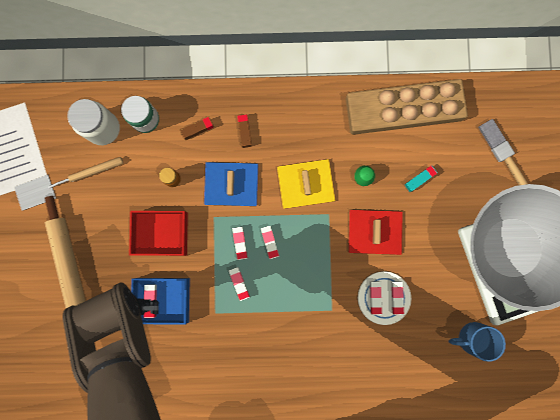

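Emit:
move_arm:
  plan:
    - {"x":0.04,"y":0.218,"z":0,"yaw":-0.375,"fingers":0.4}
    - {"x":0.04,"y":0.218,"z":0,"yaw":-0.375,"fingers":0.4}
    - {"x":0.04,"y":0.218,"z":0,"yaw":-0.375,"fingers":0.4}
    - {"x":0.04,"y":0.218,"z":0,"yaw":-0.375,"fingers":0.4}
    - {"x":0.04,"y":0.218,"z":0,"yaw":-0.375,"fingers":0.4}

```text
time: 13.1
eef_pos: [0.4484, 0.0757, 0.1191]
tcp_rot: [0.985, 0.173, -0.0, 0.0]
contact_force: [-0.9, -0.1, -0.3]
opening: 0.596
finger_force: 0.0
```

Emit:
move_arm:
  plan:
    - {"x":0,"y":0,"z":0.03,"yaw":0,"fingers":0.4}
    - {"x":0,"y":0,"z":0.07,"yaw":0,"fingers":0.4}
    - {"x":0,"y":0,"z":0.095,"yaw":0,"fingers":0.4}
    - {"x":0,"y":0,"z":0.112,"yaw":0,"fingers":0.4}
    - {"x":0,"y":0,"z":0.112,"yaw":0,"fingers":0.4}

```text
time: 13.6
eef_pos: [0.4456, 0.0782, 0.0045]
tcp_rot: [0.985, 0.174, -0.004, -0.001]
contact_force: [-0.2, 0.8, -0.2]
opening: 0.603
finger_force: 0.0
```

Emit:
move_arm:
  plan:
    - {"x":0,"y":0,"z":0,"yaw":0,"fingers":1}
    - {"x":0,"y":0,"z":0,"yaw":0,"fingers":1}
    - {"x":0,"y":0,"z":0,"yaw":0,"fingers":1}
    - {"x":0,"y":0,"z":0,"yaw":0,"fingers":1}

```text
time: 14.0
eef_pos: [0.4498, 0.0783, 0.009]
tcp_rot: [0.985, 0.174, 0.001, 0.0]
contact_force: [-0.2, -0.6, 2.1]
opening: 0.271
finger_force: 41.4
```

Emit:
move_arm:
  plan:
    - {"x":0,"y":0,"z":-0.04,"yaw":0,"fingers":1}
    - {"x":0,"y":0,"z":-0.08,"yaw":0,"fingers":1}
    - {"x":0,"y":0,"z":-0.112,"yaw":0,"fingers":1}
    - {"x":0,"y":0,"z":-0.112,"yaw":0,"fingers":1}
    - {"x":0,"y":0,"z":-0.112,"yaw":0,"fingers":1}

```text
time: 14.5
eef_pos: [0.4492, 0.0783, 0.1206]
tcp_rot: [0.985, 0.174, 0.001, 0.0]
contact_force: [0.2, -0.4, -0.2]
opening: 0.262
finger_force: 41.1
```

Run:
```python
from plan import *
steps((.4138,.243,.12,-.025))
```

```text
from [0.4492 0.0783 0.1206 0.3499]
[ 0.414  0.243  0.12  -0.025] -> x 0.0232 y -0.1669 z 0.0006 yaw 0.375
```

Emit:
move_arm:
  plan:
    - {"x":0.023,"y":-0.1665,"z":0,"yaw":0.375,"fingers":1}
    - {"x":0.023,"y":-0.1665,"z":0,"yaw":0.375,"fingers":1}
    - {"x":0.023,"y":-0.1665,"z":0,"yaw":0.375,"fingers":1}
    - {"x":0.023,"y":-0.1665,"z":0,"yaw":0.375,"fingers":1}
    - {"x":0.023,"y":-0.1665,"z":0.03,"yaw":0.375,"fingers":1}

```text
time: 15.0
eef_pos: [0.4142, 0.2466, 0.0914]
tcp_rot: [1.0, -0.01, 0.003, -0.001]
contact_force: [0.4, -0.7, -0.3]
opening: 0.273
finger_force: 41.1
```

Emit:
move_arm:
  plan:
    - {"x":0,"y":0,"z":0.03,"yaw":0,"fingers":1}
    - {"x":0,"y":0,"z":0.06,"yaw":0,"fingers":1}
    - {"x":0,"y":0,"z":0.073,"yaw":0,"fingers":1}
    - {"x":0,"y":0,"z":0.077,"yaw":0,"fingers":1}
    - {"x":0,"y":0,"z":0.077,"yaw":0,"fingers":1}

```text
time: 15.5
eef_pos: [0.4122, 0.2423, 0.0122]
tcp_rot: [1.0, -0.013, -0.002, 0.001]
contact_force: [0.6, 0.1, 0.5]
opening: 0.266
finger_force: 42.5
```

Emit:
move_arm:
  plan:
    - {"x":0,"y":0,"z":0,"yaw":0,"fingers":0.62}
    - {"x":0,"y":0,"z":0,"yaw":0,"fingers":0.62}
    - {"x":0,"y":0,"z":-0.03,"yaw":0,"fingers":0.62}
    - {"x":0,"y":0,"z":-0.07,"yaw":0,"fingers":0.62}
    - {"x":0,"y":0,"z":-0.107,"yaw":0,"fingers":0.5}

```text
time: 16.0
eef_pos: [0.413, 0.2423, 0.1208]
tcp_rot: [1.0, -0.013, -0.0, 0.0]
contact_force: [1.4, 0.5, 0.5]
opening: 0.496
finger_force: 0.0
```

Emit:
move_arm:
  plan:
    - {"x":0,"y":0,"z":0,"yaw":0,"fingers":0.4}
    - {"x":0,"y":0,"z":0,"yaw":0,"fingers":0.4}

```text
time: 16.2
eef_pos: [0.414, 0.2427, 0.1208]
tcp_rot: [1.0, -0.013, 0.001, -0.0]
contact_force: [-0.2, -0.4, -0.0]
opening: 0.598
finger_force: 0.0
```

Run:
```python
from look import *
look('d',True)
steps((.549,.074,.12,.12),(.5788,.2995,.12,-.03))
```

```text
carton [ 0.55   -0.0018  0.003   0.2838] [0.82 0.84] 352
carton [0.5322 0.096  0.0026 0.1327] [0.85 0.85] 360
red 0.006 [ 0.5684 -0.2644  0.0059 -0.0629] [0.983 0.974] 2083
red 0.05 [ 5.776e-01  2.721e-01  4.000e-04 -3.360e-02] [0.989 0.965] 2542
blue 0.006 [ 0.6984  0.0934  0.0068 -0.0451] [0.981 0.967] 2056
from [ 0.4124  0.2422  0.1185 -0.0254]
[0.549 0.074 0.12  0.12 ] -> x 0.1408 y 0.1646 z -0.0015 yaw -0.145
[ 0.579  0.3    0.12  -0.03 ] -> x 0.0566 y -0.2203 z -0.0000 yaw 0.150
```

Run:
```python
from plan import *
steps((.532,.096,.12,.13),(.5788,.2995,.12,-.03))
```

```text
from [ 0.4124  0.2422  0.1185 -0.0254]
[0.532 0.096 0.12  0.13 ] -> x 0.1233 y 0.1431 z -0.0015 yaw -0.155
[ 0.579  0.3    0.12  -0.03 ] -> x 0.0728 y -0.1957 z -0.0000 yaw 0.160
```

Emit:
move_arm:
  plan:
    - {"x":0.122,"y":0.143,"z":0,"yaw":-0.155,"fingers":0.4}
    - {"x":0.122,"y":0.143,"z":0,"yaw":-0.155,"fingers":0.4}
    - {"x":0.122,"y":0.143,"z":0,"yaw":-0.155,"fingers":0.4}
    - {"x":0.122,"y":0.143,"z":0,"yaw":-0.155,"fingers":0.4}
    - {"x":0.122,"y":0.143,"z":0,"yaw":-0.155,"fingers":0.4}

```text
time: 16.8
eef_pos: [0.5337, 0.0927, 0.1183]
tcp_rot: [0.998, 0.062, -0.001, 0.0]
contact_force: [-0.1, 0.2, -0.4]
opening: 0.597
finger_force: 0.0
```

Emit:
move_arm:
  plan:
    - {"x":0,"y":0,"z":0.03,"yaw":0,"fingers":0.4}
    - {"x":0,"y":0,"z":0.07,"yaw":0,"fingers":0.4}
    - {"x":0,"y":0,"z":0.095,"yaw":0,"fingers":0.4}
    - {"x":0,"y":0,"z":0.111,"yaw":0,"fingers":0.4}
    - {"x":0,"y":0,"z":0.111,"yaw":0,"fingers":0.4}

```text
time: 17.3
eef_pos: [0.5271, 0.0972, 0.0043]
tcp_rot: [0.998, 0.065, -0.005, -0.0]
contact_force: [-0.9, -0.7, -0.4]
opening: 0.604
finger_force: 0.0
```

Emit:
move_arm:
  plan:
    - {"x":0,"y":0,"z":0,"yaw":0,"fingers":1}
    - {"x":0,"y":0,"z":0,"yaw":0,"fingers":1}
    - {"x":0,"y":0,"z":0,"yaw":0,"fingers":1}
    - {"x":0,"y":0,"z":0,"yaw":0,"fingers":1}

```text
time: 17.7
eef_pos: [0.5323, 0.0966, 0.0098]
tcp_rot: [0.998, 0.065, 0.001, 0.0]
contact_force: [0.6, -0.1, -0.4]
opening: 0.268
finger_force: 41.9
```

Emit:
move_arm:
  plan:
    - {"x":0,"y":0,"z":-0.04,"yaw":0,"fingers":1}
    - {"x":0,"y":0,"z":-0.08,"yaw":0,"fingers":1}
    - {"x":0,"y":0,"z":-0.111,"yaw":0,"fingers":1}
    - {"x":0,"y":0,"z":-0.111,"yaw":0,"fingers":1}
    - {"x":0,"y":0,"z":-0.111,"yaw":0,"fingers":1}

```text
time: 18.2
eef_pos: [0.5321, 0.0965, 0.1208]
tcp_rot: [0.998, 0.065, 0.001, 0.0]
contact_force: [0.3, -0.0, -3.0]
opening: 0.269
finger_force: 41.9
```

Run:
```python
from plan import *
steps((.5786,.299,.12,-.03))
```

```text
from [0.5321 0.0965 0.1208 0.1297]
[ 0.579  0.299  0.12  -0.03 ] -> x 0.0723 y -0.1948 z 0.0008 yaw 0.160
```

Emit:
move_arm:
  plan:
    - {"x":0.0725,"y":-0.195,"z":0,"yaw":0.16,"fingers":1}
    - {"x":0.0725,"y":-0.195,"z":0,"yaw":0.16,"fingers":1}
    - {"x":0.0725,"y":-0.195,"z":0,"yaw":0.16,"fingers":1}
    - {"x":0.0725,"y":-0.195,"z":0,"yaw":0.16,"fingers":1}
    - {"x":0.0725,"y":-0.195,"z":0,"yaw":0.16,"fingers":1}

```text
time: 18.7
eef_pos: [0.5773, 0.3032, 0.1173]
tcp_rot: [1.0, -0.013, -0.001, -0.0]
contact_force: [-0.1, -0.0, -0.6]
opening: 0.267
finger_force: 41.9
```

Emit:
move_arm:
  plan:
    - {"x":0,"y":0,"z":0.03,"yaw":0,"fingers":1}
    - {"x":0,"y":0,"z":0.065,"yaw":0,"fingers":1}
    - {"x":0,"y":0,"z":0.09,"yaw":0,"fingers":1}
    - {"x":0,"y":0,"z":0.103,"yaw":0,"fingers":1}
    - {"x":0,"y":0,"z":0.107,"yaw":0,"fingers":1}

```text
time: 19.2
eef_pos: [0.5758, 0.2981, 0.0131]
tcp_rot: [1.0, -0.015, -0.005, 0.002]
contact_force: [-14.2, -5.4, 25.9]
opening: 0.269
finger_force: 46.0
```

Emit:
move_arm:
  plan:
    - {"x":0,"y":0,"z":0,"yaw":0,"fingers":1}
    - {"x":0,"y":0,"z":0,"yaw":0,"fingers":0.62}
    - {"x":0,"y":0,"z":0,"yaw":0,"fingers":0.62}
    - {"x":0,"y":0,"z":-0.03,"yaw":0,"fingers":0.62}
    - {"x":0,"y":0,"z":-0.07,"yaw":0,"fingers":0.62}

```text
time: 19.7
eef_pos: [0.576, 0.2981, 0.0799]
tcp_rot: [1.0, -0.015, -0.003, 0.001]
contact_force: [0.4, 0.4, -0.1]
opening: 0.379
finger_force: 0.0
```

Emit:
move_arm:
  plan:
    - {"x":0,"y":0,"z":-0.037,"yaw":0,"fingers":0.4}
    - {"x":0,"y":0,"z":-0.037,"yaw":0,"fingers":0.4}
    - {"x":0,"y":0,"z":-0.037,"yaw":0,"fingers":0.4}

```text
time: 20.0
eef_pos: [0.579, 0.2993, 0.121]
tcp_rot: [1.0, -0.015, 0.001, -0.0]
contact_force: [0.2, -0.1, 0.0]
opening: 0.601
finger_force: 0.0
```

Run:
```python
from look import *
look('e',True)
steps((.549,-.001,.12,.25),(.577,.2455,.12,-.03))
```

```text
carton [ 0.5499 -0.0022  0.0036  0.3002] [0.81 0.87] 359
red 0.006 [ 0.5682 -0.2644  0.0059 -0.063 ] [0.982 0.978] 2080
blue 0.006 [ 0.6984  0.0934  0.0066 -0.0439] [0.981 0.964] 2057
from [ 0.5772  0.2988  0.1179 -0.0304]
[ 0.549 -0.001  0.12   0.25 ] -> x -0.0191 y 0.3005 z -0.0021 yaw -0.280
[ 0.577  0.246  0.12  -0.03 ] -> x 0.0881 y -0.2319 z -0.0000 yaw 0.280
```

Emit:
move_arm:
  plan:
    - {"x":-0.013,"y":0.2,"z":0,"yaw":0,"fingers":0.4}
    - {"x":-0.013,"y":0.2,"z":0,"yaw":0,"fingers":0.4}
    - {"x":-0.013,"y":0.2,"z":0,"yaw":0,"fingers":0.4}
    - {"x":-0.013,"y":0.2,"z":0,"yaw":0,"fingers":0.4}
    - {"x":-0.013,"y":0.2,"z":0,"yaw":0,"fingers":0.4}

```text
time: 20.6
eef_pos: [0.5575, 0.0948, 0.1173]
tcp_rot: [1.0, -0.018, -0.002, 0.001]
contact_force: [0.3, 0.4, 0.4]
opening: 0.599
finger_force: 0.0
```

Emit:
move_arm:
  plan:
    - {"x":-0.007,"y":0.101,"z":0,"yaw":-0.29,"fingers":0.4}
    - {"x":-0.007,"y":0.101,"z":0,"yaw":-0.29,"fingers":0.4}
    - {"x":-0.007,"y":0.101,"z":0,"yaw":-0.29,"fingers":0.4}
    - {"x":-0.007,"y":0.101,"z":0.025,"yaw":-0.29,"fingers":0.4}
    - {"x":-0.007,"y":0.101,"z":0.05,"yaw":-0.29,"fingers":0.4}

```text
time: 21.1
eef_pos: [0.549, -0.0012, 0.0684]
tcp_rot: [0.992, 0.129, -0.0, -0.0]
contact_force: [-0.3, -0.1, -0.9]
opening: 0.6
finger_force: 0.0
```

Emit:
move_arm:
  plan:
    - {"x":0,"y":0,"z":0.03,"yaw":0,"fingers":0.4}
    - {"x":0,"y":0,"z":0.05,"yaw":0,"fingers":0.4}
    - {"x":0,"y":0,"z":0.062,"yaw":0,"fingers":0.4}
    - {"x":0,"y":0,"z":0.062,"yaw":0,"fingers":0.4}
    - {"x":0,"y":0,"z":0.062,"yaw":0,"fingers":1}

```text
time: 21.6
eef_pos: [0.5494, -0.0008, 0.0078]
tcp_rot: [0.992, 0.13, -0.0, -0.0]
contact_force: [0.5, 0.7, 1.2]
opening: 0.444
finger_force: 0.0
```

Emit:
move_arm:
  plan:
    - {"x":0,"y":0,"z":0,"yaw":0,"fingers":1}
    - {"x":0,"y":0,"z":0,"yaw":0,"fingers":1}
    - {"x":0,"y":0,"z":0,"yaw":0,"fingers":1}

```text
time: 21.9
eef_pos: [0.5504, -0.0011, 0.0091]
tcp_rot: [0.992, 0.13, 0.001, 0.0]
contact_force: [-0.5, 0.4, 2.7]
opening: 0.269
finger_force: 41.9
```

Emit:
move_arm:
  plan:
    - {"x":0,"y":0,"z":-0.04,"yaw":0,"fingers":1}
    - {"x":0,"y":0,"z":-0.08,"yaw":0,"fingers":1}
    - {"x":0,"y":0,"z":-0.112,"yaw":0,"fingers":1}
    - {"x":0,"y":0,"z":-0.112,"yaw":0,"fingers":1}
    - {"x":0,"y":0,"z":-0.112,"yaw":0,"fingers":1}

```text
time: 22.4
eef_pos: [0.5496, -0.001, 0.1207]
tcp_rot: [0.992, 0.13, 0.001, 0.0]
contact_force: [0.0, -1.1, -0.9]
opening: 0.268
finger_force: 41.5
```

Run:
```python
from look import *
I=ims()
for p,i,a in find(I,'red',[.108,.132,.05],.025,900,4000,[.5,.7,.2,.4]): print(p,i)
steps((.577,.245,.12,-.03))
```

```text
[ 0.57784482  0.27244093 -0.00117986 -0.02788797] [np.float64(0.9885443786982249), np.float64(0.968433547238399)]
from [ 0.548  -0.0007  0.1181  0.2598]
[ 0.577  0.245  0.12  -0.03 ] -> x 0.0912 y -0.2300 z -0.0019 yaw 0.290
```

Emit:
move_arm:
  plan:
    - {"x":0.072,"y":-0.185,"z":0,"yaw":0,"fingers":1}
    - {"x":0.072,"y":-0.185,"z":0,"yaw":0,"fingers":1}
    - {"x":0.072,"y":-0.185,"z":0,"yaw":0,"fingers":1}
    - {"x":0.072,"y":-0.185,"z":0,"yaw":0,"fingers":1}

```text
time: 22.9
eef_pos: [0.5699, 0.1978, 0.1173]
tcp_rot: [0.992, 0.129, -0.002, 0.0]
contact_force: [1.1, -0.5, -0.8]
opening: 0.267
finger_force: 41.5
```

Emit:
move_arm:
  plan:
    - {"x":0.0177,"y":-0.0457,"z":0,"yaw":0.29,"fingers":1}
    - {"x":0.0177,"y":-0.0457,"z":0,"yaw":0.29,"fingers":1}
    - {"x":0.0177,"y":-0.0457,"z":0,"yaw":0.29,"fingers":1}
    - {"x":0.0177,"y":-0.0457,"z":0.02,"yaw":0.29,"fingers":1}
    - {"x":0.0177,"y":-0.0457,"z":0.05,"yaw":0.29,"fingers":1}

```text
time: 23.4
eef_pos: [0.5778, 0.2444, 0.0701]
tcp_rot: [1.0, -0.014, 0.001, -0.0]
contact_force: [-0.4, 0.1, -1.1]
opening: 0.271
finger_force: 41.5
```

Emit:
move_arm:
  plan:
    - {"x":0,"y":0,"z":0.02,"yaw":0,"fingers":1}
    - {"x":0,"y":0,"z":0.04,"yaw":0,"fingers":1}
    - {"x":0,"y":0,"z":0.052,"yaw":0,"fingers":1}
    - {"x":0,"y":0,"z":0.056,"yaw":0,"fingers":1}
    - {"x":0,"y":0,"z":0.057,"yaw":0,"fingers":1}

```text
time: 23.9
eef_pos: [0.576, 0.244, 0.0129]
tcp_rot: [1.0, -0.015, -0.002, 0.001]
contact_force: [-3.7, -2.4, 7.9]
opening: 0.27
finger_force: 42.9
```

Emit:
move_arm:
  plan:
    - {"x":0,"y":0,"z":0,"yaw":0,"fingers":0.62}
    - {"x":0,"y":0,"z":0,"yaw":0,"fingers":0.62}
    - {"x":0,"y":0,"z":-0.03,"yaw":0,"fingers":0.62}
    - {"x":0,"y":0,"z":-0.07,"yaw":0,"fingers":0.62}
    - {"x":0,"y":0,"z":-0.107,"yaw":0,"fingers":0.5}

```text
time: 24.4
eef_pos: [0.5765, 0.2447, 0.1207]
tcp_rot: [1.0, -0.015, -0.0, 0.0]
contact_force: [0.5, -1.0, -0.1]
opening: 0.498
finger_force: 0.0
```

Emit:
move_arm:
  plan:
    - {"x":0,"y":0,"z":0,"yaw":0,"fingers":0.4}
    - {"x":0,"y":0,"z":0,"yaw":0,"fingers":0.4}
    - {"x":0,"y":0,"z":0,"yaw":0,"fingers":0.4}

```text
time: 24.7
eef_pos: [0.5757, 0.2446, 0.1182]
tcp_rot: [1.0, -0.015, -0.001, 0.0]
contact_force: [-0.1, 1.3, -0.1]
opening: 0.598
finger_force: 0.0
```

Run:
```python
from look import *
steps((.6984,.0934,.15,-.044),(.6984,.0934,.015,-.044))
look('f',True)
```

```text
from [ 0.5757  0.2446  0.1182 -0.0301]
[ 0.698  0.093  0.15  -0.044] -> x 0.1272 y 0.1475 z -0.0318 yaw 0.014
[ 0.698  0.093  0.015 -0.044] -> x 0.0000 y -0.0000 z 0.1350 yaw -0.000
red 0.006 [ 0.5684 -0.2645  0.006  -0.0628] [0.981 0.977] 2081
blue 0.006 [ 0.6984  0.0935  0.0065 -0.0527] [0.982 0.966] 2055
```

View pics/ftop.png

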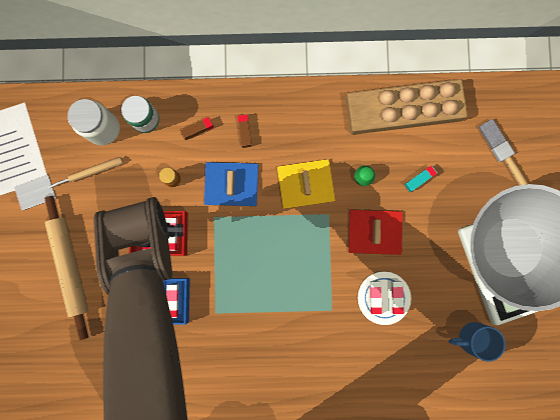

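Emit:
move_arm:
  plan:
    - {"x":0.1265,"y":0.1475,"z":0,"yaw":0.018,"fingers":0.4}
    - {"x":0.1265,"y":0.1475,"z":0,"yaw":0.018,"fingers":0.4}
    - {"x":0.1265,"y":0.1475,"z":0,"yaw":0.018,"fingers":0.4}
    - {"x":0.1265,"y":0.1475,"z":0,"yaw":0.018,"fingers":0.4}
    - {"x":0.1265,"y":0.1475,"z":0,"yaw":0.018,"fingers":0.4}
  force: 60

```text
time: 25.3
eef_pos: [0.7011, 0.0885, 0.1182]
tcp_rot: [1.0, -0.027, -0.0, 0.001]
contact_force: [0.4, 1.1, -1.3]
opening: 0.599
finger_force: 0.0
```

Emit:
move_arm:
  plan:
    - {"x":0,"y":0,"z":0.02,"yaw":0,"fingers":0.5}
    - {"x":0,"y":0,"z":0.04,"yaw":0,"fingers":0.5}
    - {"x":0,"y":0,"z":0.05,"yaw":0,"fingers":0.5}
    - {"x":0,"y":0,"z":0.05,"yaw":0,"fingers":0.5}

```text
time: 25.7
eef_pos: [0.6962, 0.0943, 0.0662]
tcp_rot: [1.0, -0.024, -0.003, -0.0]
contact_force: [0.2, 0.3, -0.5]
opening: 0.498
finger_force: 0.0
```

Run:
```python
from look import *
I={n:snap(n,'g'+n) for n in('top','scene')}
steps((.6984,.0934,.018,-.046))
print(tri(('top',229.5,183),('scene',344,203)))
import cv2
c=I['scene'][150:270,270:430]; cv2.imwrite('pics/gc.png',cv2.resize(c,(800,600),interpolation=cv2.INTER_CUBIC)[...,::-1])
```

```text
from [ 0.6985  0.0943  0.0697 -0.0476]
[ 0.698  0.093  0.018 -0.046] -> x -0.0000 y 0.0009 z 0.0517 yaw -0.002
(array([0.69751817, 0.09498056, 0.03019493]), np.float64(0.00011468397403259084))
```

View pics/gc.png

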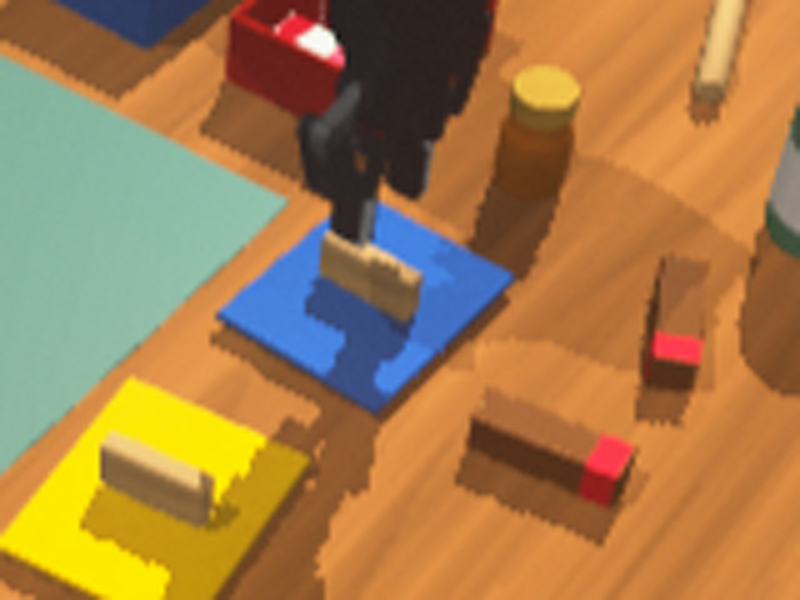

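Emit:
move_arm:
  plan:
    - {"x":0,"y":0.0005,"z":0.03,"yaw":0,"fingers":0.5}
    - {"x":0,"y":0.0005,"z":0.044,"yaw":0,"fingers":0.5}
    - {"x":0,"y":0.0005,"z":0.052,"yaw":0,"fingers":0.5}
    - {"x":0,"y":0.0005,"z":0.052,"yaw":0,"fingers":1}
    - {"x":0,"y":0.0005,"z":0.052,"yaw":0,"fingers":1}

```text
time: 26.3
eef_pos: [0.6992, 0.0934, 0.0186]
tcp_rot: [1.0, -0.024, 0.001, -0.0]
contact_force: [1.1, 1.1, -0.3]
opening: 0.166
finger_force: 1.8
```

Emit:
move_arm:
  plan:
    - {"x":0,"y":0,"z":0,"yaw":0,"fingers":1}
    - {"x":0,"y":0,"z":0,"yaw":0,"fingers":1}
    - {"x":0,"y":0,"z":0,"yaw":0,"fingers":1}
    - {"x":0,"y":0,"z":0,"yaw":0,"fingers":1}

```text
time: 26.7
eef_pos: [0.6993, 0.0933, 0.0188]
tcp_rot: [1.0, -0.024, 0.001, -0.0]
contact_force: [-0.3, 0.3, 1.5]
opening: 0.149
finger_force: 61.1
```

Emit:
move_arm:
  plan:
    - {"x":0,"y":0,"z":-0.02,"yaw":0,"fingers":1}
    - {"x":0,"y":0,"z":-0.06,"yaw":0,"fingers":1}
    - {"x":0,"y":0,"z":-0.1,"yaw":0,"fingers":1}
    - {"x":0,"y":0,"z":-0.122,"yaw":0,"fingers":1}
    - {"x":0,"y":0,"z":-0.122,"yaw":0,"fingers":1}

```text
time: 27.2
eef_pos: [0.7019, 0.0933, 0.147]
tcp_rot: [1.0, -0.024, 0.006, -0.0]
contact_force: [1.0, 0.5, -0.8]
opening: 0.151
finger_force: 60.8
```

Run:
```python
from look import *
I={n:snap(n,'h'+n) for n in('top','scene')}
for p,i,a in find(I,'red',[.108,.132,.05],.025,900,4000,[.5,.7,.2,.4])+find(I,'blue',[.108,.132,.05],.025,900,4000,[.3,.5,.2,.4]): print(p,i)
steps((.4142,.2695,.14,-.025))
```

```text
red no scene match [0.57914531 0.29714757 0.025     ] 1345 176.07032939093045
[ 0.57947208  0.30611967 -0.00289491 -0.05064515] [np.float64(0.7702273165093431)]
[ 4.13512793e-01  2.68718140e-01  7.51110076e-06 -4.46720599e-02] [np.float64(0.5855645545497856), np.float64(0.9724705191153636)]
from [ 0.6985  0.0933  0.1403 -0.0482]
[ 0.414  0.27   0.14  -0.025] -> x -0.2925 y -0.1623 z 0.0003 yaw -0.023
```

View pics/hscene.png

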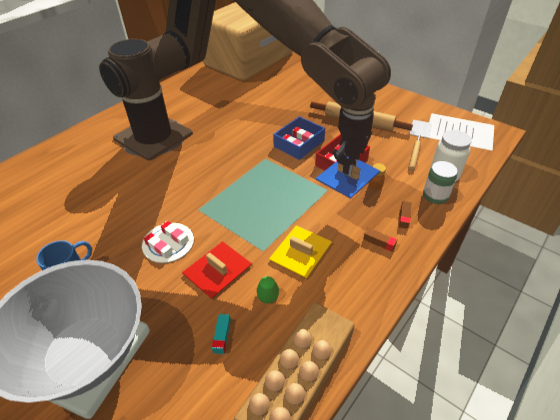

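Emit:
move_arm:
  plan:
    - {"x":-0.03,"y":-0.016,"z":0,"yaw":0,"fingers":1}
    - {"x":-0.07,"y":-0.038,"z":0,"yaw":0,"fingers":1}
    - {"x":-0.11,"y":-0.06,"z":0,"yaw":0,"fingers":1}
    - {"x":-0.15,"y":-0.083,"z":0,"yaw":0,"fingers":1}
    - {"x":-0.18,"y":-0.1,"z":0,"yaw":0,"fingers":1}

```text
time: 27.8
eef_pos: [0.5192, 0.2025, 0.1364]
tcp_rot: [1.0, -0.024, -0.003, 0.001]
contact_force: [-0.3, 0.0, -1.5]
opening: 0.154
finger_force: 60.7
```

Emit:
move_arm:
  plan:
    - {"x":-0.035,"y":-0.02,"z":0,"yaw":-0.01,"fingers":1}
    - {"x":-0.07,"y":-0.04,"z":0,"yaw":-0.023,"fingers":1}
    - {"x":-0.095,"y":-0.054,"z":0,"yaw":-0.023,"fingers":1}
    - {"x":-0.1125,"y":-0.062,"z":0,"yaw":-0.023,"fingers":1}
    - {"x":-0.1125,"y":-0.062,"z":0,"yaw":-0.023,"fingers":1}

```text
time: 28.3
eef_pos: [0.4113, 0.2694, 0.1377]
tcp_rot: [1.0, -0.011, -0.002, 0.001]
contact_force: [-0.2, -0.5, -1.8]
opening: 0.149
finger_force: 60.8
```

Emit:
move_arm:
  plan:
    - {"x":0,"y":0,"z":0.025,"yaw":0,"fingers":1}
    - {"x":0,"y":0,"z":0.045,"yaw":0,"fingers":1}
    - {"x":0,"y":0,"z":0.06,"yaw":0,"fingers":1}
    - {"x":0,"y":0,"z":0.06,"yaw":0,"fingers":1}
    - {"x":0,"y":0,"z":0.06,"yaw":0,"fingers":1}

```text
time: 28.8
eef_pos: [0.4148, 0.2686, 0.0795]
tcp_rot: [1.0, -0.013, -0.0, 0.0]
contact_force: [0.9, 0.5, -1.4]
opening: 0.144
finger_force: 60.7
```

Run:
```python
from look import *
I={n:snap(n,'i'+n) for n in('top','scene')}
steps((.4148,.2691,.075,-.025))
a=I['scene'][90:190,240:380]; b=I['top'][260:340,100:240]
cv2.imwrite('pics/ic.png',np.hstack([cv2.resize(a,(420,300),interpolation=2),cv2.resize(b,(380,300),interpolation=2)])[...,::-1])
```

```text
from [ 0.4155  0.2692  0.0807 -0.0258]
[ 0.415  0.269  0.075 -0.025] -> x -0.0007 y 0.0001 z 0.0057 yaw -0.001
```

View pics/ic.png

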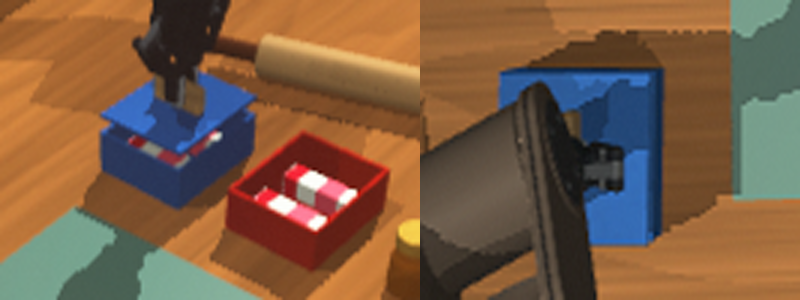

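Emit:
move_arm:
  plan:
    - {"x":-0.001,"y":0,"z":0.006,"yaw":0,"fingers":1}
    - {"x":-0.001,"y":0,"z":0.01,"yaw":0,"fingers":1}
    - {"x":-0.001,"y":0,"z":0.014,"yaw":0,"fingers":1}
    - {"x":-0.001,"y":0,"z":0.017,"yaw":0,"fingers":1}
    - {"x":-0.001,"y":0,"z":0.0175,"yaw":0,"fingers":1}

```text
time: 29.4
eef_pos: [0.4133, 0.2693, 0.0627]
tcp_rot: [1.0, -0.013, -0.0, 0.0]
contact_force: [-3.4, -1.6, 5.0]
opening: 0.148
finger_force: 61.7
```

Run:
```python
from plan import *
p,s=cur(); print(p,s['contact_force'],s['wrist_torque'],s['tcp_rot'])
```

```text
[ 0.41331844  0.26925273  0.06269196 -0.0250047 ] [-3.35033689 -1.55408047  4.96484051] [-0.18591469  0.43787504  0.00321584] [ 9.99921782e-01 -1.25019685e-02 -3.16475090e-04  1.73288728e-04]
```

Emit:
move_arm:
  plan:
    - {"x":0,"y":0,"z":0,"yaw":0,"fingers":1}
    - {"x":0,"y":0,"z":0,"yaw":0,"fingers":0.5}
    - {"x":0,"y":0,"z":0,"yaw":0,"fingers":0.5}
    - {"x":0,"y":0,"z":0,"yaw":0,"fingers":0.5}
    - {"x":0,"y":0,"z":-0.01,"yaw":0,"fingers":0.5}

```text
time: 29.9
eef_pos: [0.4122, 0.2687, 0.0713]
tcp_rot: [1.0, -0.013, -0.001, 0.001]
contact_force: [-0.5, 0.6, -0.1]
opening: 0.5
finger_force: 0.0
```

Emit:
move_arm:
  plan:
    - {"x":0,"y":0,"z":-0.04,"yaw":0,"fingers":0.5}
    - {"x":0,"y":0,"z":-0.07,"yaw":0,"fingers":0.4}
    - {"x":0,"y":0,"z":-0.07,"yaw":0,"fingers":0.4}
    - {"x":0,"y":0,"z":-0.07,"yaw":0,"fingers":0.4}

```text
time: 30.3
eef_pos: [0.414, 0.2695, 0.1437]
tcp_rot: [1.0, -0.013, 0.001, -0.001]
contact_force: [-0.4, -0.3, -0.6]
opening: 0.601
finger_force: 0.0
```

Run:
```python
from look import *
look('j',True)
I={n:cv2.imread('pics/j%s.png'%n)[...,::-1].copy() for n in('top','scene')}
for c,h,a in comps(I['scene'],'blue',900,6000):
    print(c,a)
    if c[1]<170: print(fit({'scene':h},[.108,.132,.056],[.414,.269,0,-.025]))
steps((.5683,-.2644,.14,-.063))
```

```text
red 0.006 [ 0.5687 -0.2645  0.0064 -0.0642] [0.982 0.978] 2083
red 0.05 [ 0.5776  0.2718  0.0007 -0.026 ] [0.988 0.971] 1858
[298.3650546  138.00234009] 1282
(array([ 0.41334114,  0.26633192,  0.00076241, -0.03855256]), [np.float64(0.975136253331742)])
[ 59.40638767 253.24779736] 908
from [ 0.4126  0.2689  0.1414 -0.0252]
[ 0.568 -0.264  0.14  -0.063] -> x 0.1691 y 0.5292 z 0.0014 yaw 0.038
```

Emit:
move_arm:
  plan:
    - {"x":0.056,"y":0.176,"z":0,"yaw":0,"fingers":0.4}
    - {"x":0.056,"y":0.176,"z":0,"yaw":0,"fingers":0.4}
    - {"x":0.056,"y":0.176,"z":0,"yaw":0,"fingers":0.4}
    - {"x":0.056,"y":0.176,"z":0,"yaw":0,"fingers":0.4}

```text
time: 30.8
eef_pos: [0.4643, 0.0895, 0.1408]
tcp_rot: [1.0, -0.013, -0.001, 0.0]
contact_force: [-0.1, 0.1, -0.6]
opening: 0.604
finger_force: 0.0
```

Emit:
move_arm:
  plan:
    - {"x":0.056,"y":0.176,"z":0,"yaw":0,"fingers":0.4}
    - {"x":0.056,"y":0.176,"z":0,"yaw":0,"fingers":0.4}
    - {"x":0.056,"y":0.176,"z":0,"yaw":0,"fingers":0.4}
    - {"x":0.056,"y":0.176,"z":0,"yaw":0,"fingers":0.4}

```text
time: 31.2
eef_pos: [0.5159, -0.0882, 0.1408]
tcp_rot: [1.0, -0.014, -0.001, -0.0]
contact_force: [0.2, -0.6, 1.1]
opening: 0.6
finger_force: 0.0
```

Emit:
move_arm:
  plan:
    - {"x":0.056,"y":0.176,"z":0,"yaw":0.038,"fingers":0.4}
    - {"x":0.056,"y":0.176,"z":0,"yaw":0.038,"fingers":0.5}
    - {"x":0.056,"y":0.176,"z":0.02,"yaw":0.038,"fingers":0.5}
    - {"x":0.056,"y":0.176,"z":0.05,"yaw":0.038,"fingers":0.5}
    - {"x":0.056,"y":0.176,"z":0.07,"yaw":0.038,"fingers":0.5}

```text
time: 31.7
eef_pos: [0.5671, -0.2664, 0.0686]
tcp_rot: [0.999, -0.034, -0.001, -0.0]
contact_force: [0.3, 0.7, -0.3]
opening: 0.499
finger_force: 0.0
```

Run:
```python
from look import *
look('k',True)
steps((.5683,-.2644,.018,-.063))
a=cv2.imread('pics/kscene.png'); a=np.hstack([cv2.resize(a[90:190,240:380],(400,300),interpolation=2),cv2.resize(a[215:305,170:290],(400,300),interpolation=2)])
cv2.imwrite('pics/kc.png',a)
```

```text
carton no scene match [ 0.58865094 -0.35059041  0.012     ] 620 134.46980370793392
carton no scene match [ 0.58342046 -0.2204987   0.012     ] 632 105.880803446673
carton no scene match [ 0.53952047 -0.24071815  0.012     ] 231 96.73031211682947
carton no scene match [0.47665277 0.22229587 0.012     ] 300 92.15927677415006
carton no scene match [0.41117766 0.17349675 0.012     ] 592 66.87349234223882
carton no scene match [ 0.38770464 -0.32691019  0.012     ] 305 97.05323463731877
carton [ 0.5615 -0.1759  0.3338 -0.5199] [0.7] 632
carton [ 0.5403 -0.2399  0.0369 -0.6302] [0.67] 231
carton [ 0.387  -0.3316 -0.0144 -0.2881] [0.8] 305
red 0.05 [ 5.774e-01  2.722e-01 -3.000e-04 -3.050e-02] [0.988 0.97 ] 1874
blue 0.05 [ 0.4133  0.2699  0.0022 -0.0216] [0.985 0.943] 2503
from [ 0.5641 -0.2617  0.0657 -0.0652]
[ 0.568 -0.264  0.018 -0.063] -> x 0.0043 y 0.0024 z 0.0477 yaw -0.002
```

View pics/kc.png

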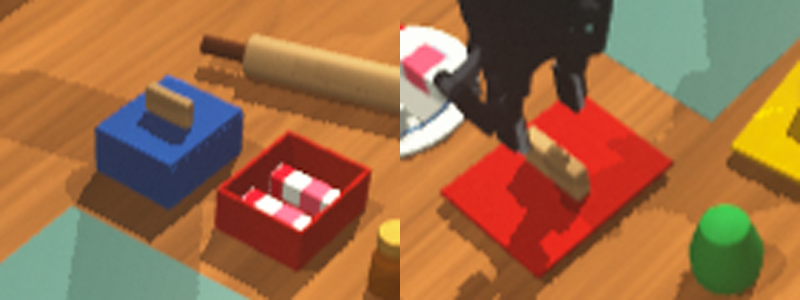

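Emit:
move_arm:
  plan:
    - {"x":0,"y":0,"z":0,"yaw":0,"fingers":0.5}
    - {"x":0,"y":0,"z":0,"yaw":0,"fingers":0.5}
    - {"x":0,"y":0,"z":0,"yaw":0,"fingers":0.5}

```text
time: 32.1
eef_pos: [0.5689, -0.2626, 0.0742]
tcp_rot: [1.0, -0.031, 0.001, 0.001]
contact_force: [0.2, 0.3, -0.2]
opening: 0.499
finger_force: 0.0
```

Emit:
move_arm:
  plan:
    - {"x":0,"y":0.0015,"z":0.025,"yaw":0,"fingers":0.5}
    - {"x":0,"y":0.0015,"z":0.042,"yaw":0,"fingers":0.5}
    - {"x":0,"y":0.0015,"z":0.054,"yaw":0,"fingers":0.5}
    - {"x":0,"y":0.0015,"z":0.054,"yaw":0,"fingers":0.5}
    - {"x":0,"y":0.0015,"z":0.054,"yaw":0,"fingers":1}

```text
time: 32.6
eef_pos: [0.5679, -0.2642, 0.0183]
tcp_rot: [1.0, -0.031, -0.0, -0.0]
contact_force: [1.0, -0.6, -0.1]
opening: 0.343
finger_force: 0.0
```

Emit:
move_arm:
  plan:
    - {"x":0,"y":0,"z":0,"yaw":0,"fingers":1}
    - {"x":0,"y":0,"z":0,"yaw":0,"fingers":1}
    - {"x":0,"y":0,"z":0,"yaw":0,"fingers":1}
    - {"x":0,"y":0,"z":0,"yaw":0,"fingers":1}
    - {"x":0,"y":0,"z":0,"yaw":0,"fingers":1}

```text
time: 33.1
eef_pos: [0.5687, -0.2649, 0.0195]
tcp_rot: [1.0, -0.032, 0.001, 0.001]
contact_force: [-0.1, 0.7, 4.3]
opening: 0.151
finger_force: 62.3
```

Emit:
move_arm:
  plan:
    - {"x":0,"y":0,"z":-0.02,"yaw":0,"fingers":1}
    - {"x":0,"y":0,"z":-0.06,"yaw":0,"fingers":1}
    - {"x":0,"y":0,"z":-0.1,"yaw":0,"fingers":1}
    - {"x":0,"y":0,"z":-0.122,"yaw":0,"fingers":1}
    - {"x":0,"y":0,"z":-0.122,"yaw":0,"fingers":1}

```text
time: 33.6
eef_pos: [0.5697, -0.2655, 0.1442]
tcp_rot: [0.999, -0.032, 0.003, 0.002]
contact_force: [0.8, 0.3, -1.1]
opening: 0.147
finger_force: 61.5
```

Emit:
move_arm:
  plan:
    - {"x":0,"y":0,"z":0,"yaw":0,"fingers":1}
    - {"x":0,"y":0,"z":0,"yaw":0,"fingers":1}
    - {"x":0,"y":0,"z":0,"yaw":0,"fingers":1}

```text
time: 33.9
eef_pos: [0.5665, -0.2635, 0.1373]
tcp_rot: [0.999, -0.032, -0.002, -0.001]
contact_force: [-0.3, 0.7, -1.1]
opening: 0.147
finger_force: 61.4
```

Run:
```python
from plan import *
steps((.5777,.272,.14,-.028))
```

```text
from [ 0.5665 -0.2635  0.1373 -0.0633]
[ 0.578  0.272  0.14  -0.028] -> x -0.0227 y -0.5351 z -0.0027 yaw -0.035
```

Emit:
move_arm:
  plan:
    - {"x":-0.001,"y":-0.03,"z":0,"yaw":0,"fingers":1}
    - {"x":-0.003,"y":-0.07,"z":0,"yaw":0,"fingers":1}
    - {"x":-0.005,"y":-0.11,"z":0,"yaw":0,"fingers":1}
    - {"x":-0.007,"y":-0.15,"z":0,"yaw":0,"fingers":1}
    - {"x":-0.009,"y":-0.19,"z":0,"yaw":0,"fingers":1}

```text
time: 34.4
eef_pos: [0.5699, -0.0725, 0.1387]
tcp_rot: [0.999, -0.032, -0.001, -0.0]
contact_force: [1.2, -0.3, -0.8]
opening: 0.146
finger_force: 61.4
```

Emit:
move_arm:
  plan:
    - {"x":-0.002,"y":-0.04,"z":0,"yaw":0,"fingers":1}
    - {"x":-0.004,"y":-0.08,"z":0,"yaw":0,"fingers":1}
    - {"x":-0.006,"y":-0.12,"z":0,"yaw":0,"fingers":1}
    - {"x":-0.007,"y":-0.16,"z":0,"yaw":0,"fingers":1}
    - {"x":-0.009,"y":-0.19,"z":0,"yaw":0,"fingers":1}

```text
time: 34.9
eef_pos: [0.5729, 0.1183, 0.1388]
tcp_rot: [1.0, -0.031, -0.001, -0.0]
contact_force: [0.3, -0.3, -2.1]
opening: 0.145
finger_force: 61.4
```

Emit:
move_arm:
  plan:
    - {"x":-0.002,"y":-0.04,"z":0,"yaw":-0.01,"fingers":1}
    - {"x":-0.003,"y":-0.08,"z":0,"yaw":-0.02,"fingers":1}
    - {"x":-0.005,"y":-0.12,"z":0,"yaw":-0.035,"fingers":1}
    - {"x":-0.006,"y":-0.145,"z":0,"yaw":-0.035,"fingers":1}
    - {"x":-0.006,"y":-0.156,"z":0,"yaw":-0.035,"fingers":1}

```text
time: 35.4
eef_pos: [0.5767, 0.2742, 0.1386]
tcp_rot: [1.0, -0.013, -0.001, 0.0]
contact_force: [0.0, -0.2, -1.6]
opening: 0.148
finger_force: 61.4
```

Emit:
move_arm:
  plan:
    - {"x":0,"y":0,"z":0.025,"yaw":0,"fingers":1}
    - {"x":0,"y":0,"z":0.045,"yaw":0,"fingers":1}
    - {"x":0,"y":0,"z":0.06,"yaw":0,"fingers":1}
    - {"x":0,"y":0,"z":0.06,"yaw":0,"fingers":1}
    - {"x":0,"y":0,"z":0.06,"yaw":0,"fingers":1}

```text
time: 35.9
eef_pos: [0.5779, 0.2715, 0.0801]
tcp_rot: [1.0, -0.014, -0.0, 0.0]
contact_force: [-0.1, -0.8, -0.7]
opening: 0.146
finger_force: 61.5
```

Run:
```python
from look import *
I={n:snap(n,'l'+n) for n in('top','scene')}
steps((.5777,.272,.0635,-.028))
a=I['scene'][110:200,280:400]; b=I['top'][190:270,110:230]
cv2.imwrite('pics/lc.png',np.hstack([cv2.resize(a,(400,300),interpolation=2),cv2.resize(b,(400,300),interpolation=2)])[...,::-1])
```

```text
from [ 0.5789  0.272   0.0817 -0.0287]
[ 0.578  0.272  0.064 -0.028] -> x -0.0012 y 0.0000 z 0.0182 yaw -0.001
```

View pics/lc.png

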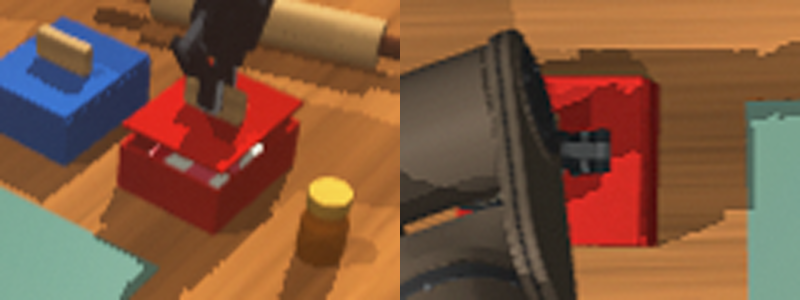

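Emit:
move_arm:
  plan:
    - {"x":-0.001,"y":0,"z":0.006,"yaw":0,"fingers":1}
    - {"x":-0.001,"y":0,"z":0.01,"yaw":0,"fingers":1}
    - {"x":-0.001,"y":0,"z":0.014,"yaw":0,"fingers":1}
    - {"x":-0.001,"y":0,"z":0.017,"yaw":0,"fingers":1}
    - {"x":-0.001,"y":0,"z":0.0175,"yaw":0,"fingers":1}

```text
time: 36.5
eef_pos: [0.5768, 0.2722, 0.0635]
tcp_rot: [1.0, -0.014, -0.0, 0.0]
contact_force: [-4.6, -1.3, 3.9]
opening: 0.145
finger_force: 62.2
```

Emit:
move_arm:
  plan:
    - {"x":0,"y":0,"z":0,"yaw":0,"fingers":1}
    - {"x":0,"y":0,"z":0,"yaw":0,"fingers":1}

```text
time: 36.7
eef_pos: [0.5768, 0.2722, 0.0635]
tcp_rot: [1.0, -0.014, -0.0, 0.0]
contact_force: [-3.5, -1.1, 4.6]
opening: 0.148
finger_force: 62.3
```

Seated at the expected height. Release, and retreat towards the mat so both cameras see the boxes.

Emit:
move_arm:
  plan:
    - {"x":0,"y":0,"z":0,"yaw":0,"fingers":0.5}
    - {"x":0,"y":0,"z":0,"yaw":0,"fingers":0.5}
    - {"x":0,"y":0,"z":0,"yaw":0,"fingers":0.5}
    - {"x":0,"y":0,"z":-0.03,"yaw":0,"fingers":0.5}
    - {"x":0,"y":0,"z":-0.07,"yaw":0,"fingers":0.5}

```text
time: 37.2
eef_pos: [0.5747, 0.2714, 0.13]
tcp_rot: [1.0, -0.014, -0.003, 0.001]
contact_force: [0.3, 0.4, 0.5]
opening: 0.499
finger_force: 0.0
```

Emit:
move_arm:
  plan:
    - {"x":0,"y":0,"z":-0.04,"yaw":0,"fingers":0.4}
    - {"x":0,"y":0.05,"z":-0.08,"yaw":0,"fingers":0.4}
    - {"x":0,"y":0.1,"z":-0.1,"yaw":0,"fingers":0.4}
    - {"x":0,"y":0.15,"z":-0.1,"yaw":0,"fingers":0.4}
    - {"x":0,"y":0.2,"z":-0.1,"yaw":0,"fingers":0.4}

```text
time: 37.7
eef_pos: [0.5722, 0.0869, 0.2344]
tcp_rot: [1.0, -0.014, 0.002, 0.0]
contact_force: [0.3, 0.2, 0.1]
opening: 0.604
finger_force: 0.0
```

Emit:
move_arm:
  plan:
    - {"x":0,"y":0.05,"z":0,"yaw":0,"fingers":0.4}
    - {"x":0,"y":0.1,"z":0,"yaw":0,"fingers":0.4}
    - {"x":0,"y":0.1,"z":0,"yaw":0,"fingers":0.4}
    - {"x":0,"y":0.1,"z":0,"yaw":0,"fingers":0.4}

```text
time: 38.1
eef_pos: [0.5688, -0.0128, 0.2322]
tcp_rot: [1.0, -0.016, 0.0, -0.0]
contact_force: [-0.2, -0.3, 0.0]
opening: 0.601
finger_force: 0.0
```

Run:
```python
from look import *
I={n:snap(n,'m'+n) for n in('top','scene')}
for k,p0 in(('red',[.578,.272,0,-.03]),('blue',[.414,.269,0,-.025])):
  for dim in([.108,.132,.056],):
    for p,i,a in find(I,k,dim,.028,900,4000,[.3,.7,.2,.35]): print(k,p,np.round(i,3))
```

```text
red [ 0.57729503  0.27159197 -0.00083033 -0.02175678] [0.99  0.974]
blue [ 0.41352619  0.26943213 -0.00136956 -0.02504242] [0.989 0.923]
```

View pics/mtop.png

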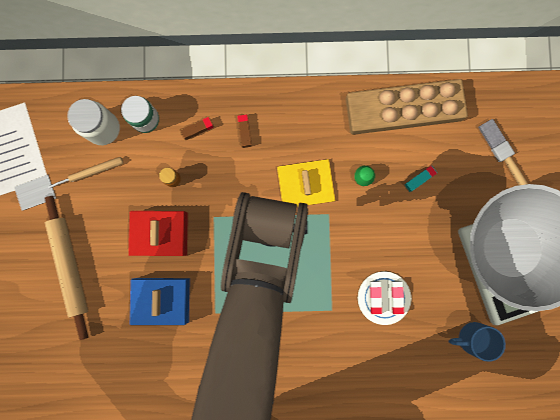

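View pics/mscene.png

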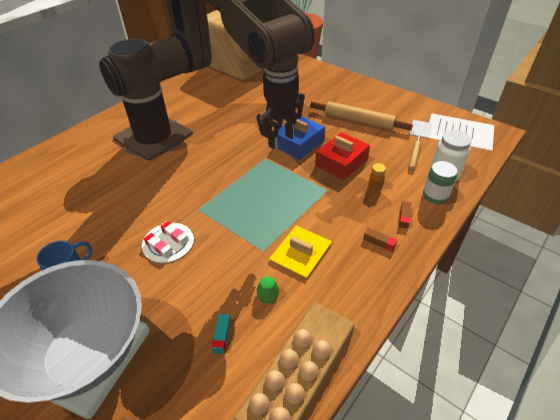

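Both boxes are closed flat: red at (157,233) and blue at (159,301) in the top view. Each fits as a 56 mm block, so the lids are fully down. Two cartons lie on the plate at (386,297), and the yellow lid, jar and timer haven't moved.

```bash
python3 -c "from plant import ctrl; print(ctrl.sign_off())"
```

```text
the job is handed in; nothing more can be done
None
```

The job is handed in: two sugar cartons in each box with the matching lid seated flat, the two spares on the white plate, and the yellow lid, spice jar and timer left where they were.

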